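# Load the spring-fed sample magazine and lock it with its bar

### The job

Load the sample magazine: lift the handle end of the locking bar so that its square collar clears the lip, draw the bar out endwise through the eyelet and lay it aside, then push every sample disc that lies on the bench down into the magazine, against its spring, until it snaps in under both brass catches. Finally put the bar back over the discs as it was, tip through the eyelet and collar dropped fully home inside the lip, without knocking over or shoving away the other things on the bench.

Things in the scene. Friction and masses are not known exactly. Their poses are not given: they have to be found in the camera images.
- magazine: Fixed sample magazine; its place and yaw vary. Black base 175 x 100 x 10 mm; origin on the bench under its centre, own x along the long side, z up. Centre: disc stack between four guide rods, with spring catches on the +y and -y sides. Eyelet plate at x = +72 mm (8 mm thick, 38 wide, top at z = 98), lip post at x = -72 mm. Black catch housings at y = +-36 to 48 mm, 22 wide, up to z = 73 mm.
- mouth (a point): Axis of the disc stack, at the catches' undersides (magazine z = 62 mm). Four upright steel rods, 8 mm thick, at magazine x, y = +-19.1 mm, tops at z = 86 mm (upper 8 mm conical), guide a disc with 1 mm play all round. The gaps between rods on the +x and -x sides are 30 mm wide and open for fingers.
- catch_a (a joint): Outward travel (m) of the +y brass spring catch, 0 to 0.009, 0 at rest; the -y one is alike. 14 mm wide in x; nose ends 17 mm from the stack axis; flat underside at magazine z = 62 mm; sloping top rises outwards from z = 64 to 75 mm. A disc laid on the slopes has its underside at about z = 73; pushed down, it spreads the catches (about 1 N each) and they snap back over it.
- follower (a joint): Depth (m) of the white spring follower under the discs: 0 when empty (its top at magazine z = 57 mm), at most 0.039. Spring 100 N/m with 2 N preload. With n discs under the catches it reads about 0.003 + 0.008 (n - 1). Pushing a disc past the catches takes about 8 to 18 N in all; push it 2 to 3 mm below the catches and let go.
- eyelet (a point): Centre of the rectangular hole in the eyelet plate: 18 mm wide, 20 mm high (magazine z = 70 to 90 mm), 8 mm through along the magazine's x. High enough for the bar to slope by 0.25 rad in it.
- lip (a point): Middle of the top edge of the lip post: magazine x = -68 to -76 mm, 36 mm wide, top at z = 70 mm. Two cheeks 4 mm higher, at y = +-10 to 18 mm, keep the bar from sliding sideways.
- bar: Loose steel locking bar, 261 mm long, about 0.14 kg, alike on its four long sides. Origin: centre of its square collar (30 x 30 mm, 8 thick); own x towards the tip. Shaft 10 x 10 mm from x = -25 to +174 mm; handle 14 x 14 mm from x = -25 to -87 mm. Balances 10 mm tipward of the collar. Laid on a flat surface it rests on tip and collar, handle raised, sloping 0.057 rad.
- bar_grip (a point): On the handle's centre line, 58 mm behind the collar. Bar at start and when home: parallel to magazine x, shaft lying in the eyelet and on the lip, bar origin at magazine x = -59, z = 75 mm, handle outside the lip. The collar reaches 10 mm below the shaft, so the handle end must be lifted about 20 mm at the lip before the bar can be drawn out.
- bar_tip (a point): Centre of the end face of the bar's tip; at the start and when home about 39 mm past the eyelet plate.
- mat: Fixed thin black rubber mat, 300 x 90 x 3 mm, kept clear: a handy place to lay the bar. Origin under its centre, own x along the long side.
- disc0_center (a point): Centre of a loose aluminium sample disc, 44 mm in diameter, 8 mm thick, 33 g, plain but for a white sample spot on its upper face; lies flat on the bench. Three to five discs are there in a run; absent ones read None.
- disc1_center (a point): Centre of a loose aluminium sample disc, 44 mm in diameter, 8 mm thick, 33 g, plain but for a white sample spot on its upper face; lies flat on the bench. Three to five discs are there in a run; absent ones read None.
- disc2_center (a point): Centre of a loose aluminium sample disc, 44 mm in diameter, 8 mm thick, 33 g, plain but for a white sample spot on its upper face; lies flat on the bench. Three to five discs are there in a run; absent ones read None.
- disc3_center (a point): Centre of a loose aluminium sample disc, 44 mm in diameter, 8 mm thick, 33 g, plain but for a white sample spot on its upper face; lies flat on the bench. Three to five discs are there in a run; absent ones read None.
- disc4_center (a point): Centre of a loose aluminium sample disc, 44 mm in diameter, 8 mm thick, 33 g, plain but for a white sample spot on its upper face; lies flat on the bench. Three to five discs are there in a run; absent ones read None.
- ring: Bystander: black ring, 28 mm across, 7 mm high, with a 20 mm hole, lying between the discs. Not a sample disc.
- beaker: Bystander: glass beaker 66 mm across, 90 mm high, origin under its centre.
- bottle: Bystander: amber jar with red cap, 54 mm across, 60 mm high, origin under its centre.
- lens_mount: Bystander: black lens ring on a post and foot, 101 mm high, 48 mm wide, origin under the foot.
- post: Bystander: upright steel post, 12.7 mm thick, 50 mm high, origin under its centre.
- fork: Bystander: flat aluminium clamping fork, 90 x 28 x 6 mm.
- driver: Bystander: screwdriver, 160 mm long.
Not all that is in view belongs to the job. Leave any orange or purple look-alike of the part that bears disc0_center alone. What is shaped like the part that bears disc2_center but brown is not meant.

How it is judged (in metres and radians):
On the way, in this order (a step that is already met when the one before it is completed fails the run):
1. the bar's tip is drawn out of the eyelet (x of bar_tip in the frame of magazine below 0.064 m), for 0.2 s.
2. every disc present is snapped in under the catches of the magazine (z of each of disc0_center, disc1_center, disc2_center, disc3_center, disc4_center in the frame of magazine below 0.0595 m and horizontal distance between each of disc0_center, disc1_center, disc2_center, disc3_center, disc4_center and mouth below 0.004 m), for 0.2 s.
At the end, for the whole second after the job is handed in: Every disc present under the catches (centre below magazine z 59.5 mm, within 4 mm of the axis); bar tip through the eyelet (magazine x 95 to 135 mm, y within 12 mm); collar down inside the lip (bar origin x -66 to -42, y within 10, z 68 to 80 mm); all at rest (under 0.03 m/s) (all of step 2 and x of bar_tip in the frame of magazine between 0.095 and 0.135 m and y of bar_tip in the frame of magazine between -0.012 and 0.012 m and z of bar_tip in the frame of magazine between 0.066 and 0.09 m and x of bar in the frame of magazine between -0.066 and -0.042 m and y of bar in the frame of magazine between -0.01 and 0.01 m and z of bar in the frame of magazine between 0.068 and 0.08 m and linear speed of each of disc0, disc1, disc2, disc3, disc4, bar below 0.03 m/s); the robot touches nothing.
It fails at once if the beaker, jar, lens mount or post is knocked over (angle between any of beaker, bottle, lens_mount, post's own z axis and vertical above 0.6 rad).
It fails at once if a bystander is shoved more than 8 cm (distance of any of beaker, bottle, lens_mount, post, ring, fork, driver from where it was at the start of the episode above 0.08 m).
Of disc0, disc1, disc2, disc3, disc4 only 3 to 5 are there at a start; the rules pass over those that are not, and their reading is None.
At some moment in a run one of disc0, disc1, disc2, disc3, disc4 may be knocked a few centimetres aside while the robot is not near it.
Once in a run the grip may slacken for a moment while it holds something.
It also fails if it takes over 210 s, if anything falls off the work surface, if the arm or the gripper's body presses on something with over 40 N, if the wrist force passes 120 N, or if a joint passes its speed limit or range.

### The arm

A 6-joint arm with a two-finger parallel gripper is mounted at the origin on the work surface. World frame = base frame: x ahead of the robot, y to its left, z up, the work surface at z = 0. Lengths are in mm, angles in rad, forces in N, time in s.
With the tool pointing down it reaches from about 350 to 775 mm from the base axis. Payload 7.3 kg.
Tool frame: the origin (TCP) lies at the very end of the fingers, on their centre line; the grasp point (between the pads) lies 19 mm behind it; z points along the fingers, y is the line along which they close (so a half turn about z gives the same grasp; the last joint's range is limited). The gripper opens to 92 mm and grips with 3 to 60 N. Pads are 19 mm wide; open, the fingers measure 130 mm over their backs; the gripper's body (75 mm by 190 mm) begins 47 mm behind the grasp point.
Start: joints at [1.034, 0.342, 1.524, -0, 1.275, -0.146], TCP at [199.975, 485.443, 226.741] pointing down, gripper open.
Joint ranges: [-2.53, 2.53], [-0.77, 2.02], [0.04, 2.7], [-1, 4.14], [0.28, 2.66], [-3.11, 3.11]. Speed limits (rad/s): [2.57, 2.57, 3.14, 3.14, 3.14, 3.14].

### API

Orientations are given as [roll, pitch, yaw] about the fixed x, y, z axes, in that order (R = Rz(yaw) Ry(pitch) Rx(roll)).
In Python, from plant import bot gives the robot as it stands.
- The arm moves only by the tool jog_arm, never from a script. Its argument "targets" is a list of rows, each an object with "xyz": the shift along the tool's x, y, z as a fraction of full scale, a list of three; "spin": the turn about the tool's z as a fraction of full scale. In form: [{"xyz": [x, y, z], "spin": spin}, ...]. A call has exactly 10 rows; each row shifts and turns the commanded pose from where the row before left it, along the tool's axes as they then stand; what a row does not reach is not made up. Full scale, the value 1, is 80 mm for a shift and 0.1 rad for a turn. A row lasts 1/8 s, in which the tool goes at most 62.5 mm and 10.7 degrees, less where a joint would pass 70% of its speed; a pose out of reach is approached as far as the arm can. A call with a number of a shift or a turn outside -1 to 1 is refused whole. A call with a gripper value outside its range is refused whole. "gripper" is the opening in per cent of the stroke, from 0 (shut) to 100 (fully open), set as the call begins (left out, the last holds). The fingers move at their own pace and stop on an object; the grip force is fixed at half the most. Time passes only in rows, so rows that do not move let the fingers close, or fill a call up. It gives the time, the measured TCP pose, the force, the opening and the grip force at its end, in the units of the state.
- bot.get_obs(): the state, without advancing time (a new reading comes with each control period).
- bot.capture(name): name is "scene" or "top"; returns the picture (480x640x3 uint8, blue, green, red); there is no depth.
- bot.get_calibration(name): a dict with "vfov" (degrees; the focal length in pixels is half the picture's height over the tangent of half this angle, whatever the lens; pixels are square), "cx", "cy" (the principal point, pixels), "k1" (the pictures are not rectified: a ray, as slopes to the right and down, at radius r is drawn at 1 + k1 r^2 times it, then the intrinsics apply), "eye" and "rotation" of the camera in the world. Camera axes: x right, y down, z forward; pixel columns grow to the right and rows downward; lengths in mm; the calibration is good to about 2 mm. A picture is of the moment at which its call begins. get_calibration takes no time and is no camera call.
- bot.close_job(): hands the job in; it is judged then, once.
The state is a dict: "time": time; "joint_positions": joint angles; "dq": joint speeds; "tau": joint torques, N m; "tool_pos": TCP position; "tcp_rot": TCP orientation; "contact_force": force on the tool from outside, world axes, zero at the start; "moment": the same for the moment, N m; "grip_width": finger opening in mm; "finger_force": force on a finger pad.
Only numpy, scipy, OpenCV 4.12 (cv2) and the standard library are available. Lean on these libraries where they do the work, as an engineer would, in place of code of your own. Each camera call takes 0.05 s, during which the arm holds its last target. There are 200 camera calls.

## Working session

There is one attempt and no reset: what is moved stays moved. The work goes in short steps, Python scripts to look and compute and a tool call to move; the robot and the scene stay as the last step left them, time stands still between calls to the robot, and variables do not carry over. Pictures are saved under pics/ and viewed, at most 14 in all, crops included, and the job is handed in when it is done.

Besides the shell and the picture viewer there is one more tool, called after "Request:" in YAML: its name, and indented under it one key for each argument. jog_arm: Moves the arm, as the interface text tells. Shift numbers are shares of 80 mm and turn numbers shares of 0.1 rad, none past 1 either way. Its arguments: {"type":"object","properties":{"targets":{"type":"array","items":{"type":"object","properties":{"xyz":{"type":"array","items":{"type":"number"}},"spin":{"type":"number"}}}},"gripper":{"type":"number"}},"required":["targets"]}

```bash
mkdir -p pics; ls; python3 - <<'E'
from plant import bot
import cv2
for n in("scene","top"):
    im=bot.capture(n); cv2.imwrite(f"pics/{n}0.png",im)
    print(n,bot.get_calibration(n))
print(bot.get_obs())
E
```

```text
pics
scene {'vfov': 53.791225130006325, 'cx': 327.3279639003901, 'cy': 234.3562132626304, 'k1': -0.03417809250133911, 'eye': array([1064.47515539, -653.94684653,  891.76299792]), 'rotation': array([-2.39139411, -0.00296305,  0.69317335])}
top {'vfov': 47.44908039492334, 'cx': 324.01474869478756, 'cy': 240.3967852497615, 'k1': -0.03519044459281164, 'eye': array([ 333.83011586,  -61.38210475, 1398.83111122]), 'rotation': array([-2.97542598, -0.01299155, -1.54938068])}
{'time': 0.1, 'joint_positions': array([ 1.03401447e+00,  3.42665588e-01,  1.52491038e+00, -2.21468604e-05,
        1.27539934e+00, -1.46021086e-01]), 'dq': array([-0.0006715 , -0.00180147, -0.00321216,  0.00050388, -0.00269129,
       -0.00128024]), 'tau': array([ 1.99054593e-03, -4.32002413e+01, -2.44695157e+01,  7.21337646e-02,
        5.26502717e-02, -2.38981647e-05]), 'tool_pos': array([199.77868043, 485.11512484, 226.11183007]), 'tcp_rot': array([-3.14022163e+00, -1.80226636e-04,  2.75083822e+00]), 'contact_force': array([-0.4254893 ,  0.10946102, -1.01971424]), 'moment': array([-0.00183942,  0.01079014, -0.02079073]), 'finger_force': 0.0, 'grip_width': 91.9320457208931}
```

View pics/scene0.png

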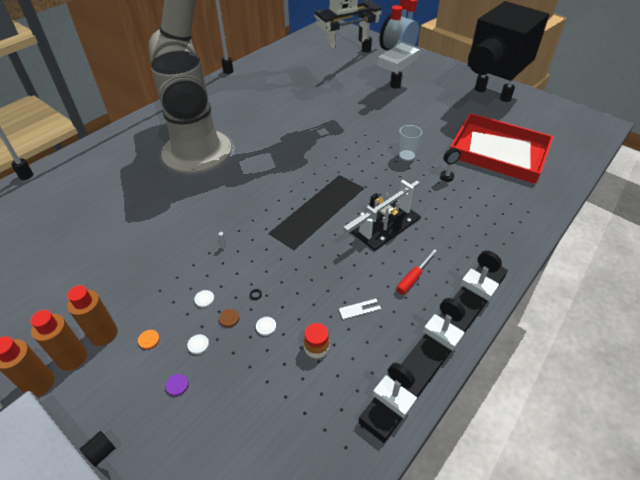

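View pics/top0.png

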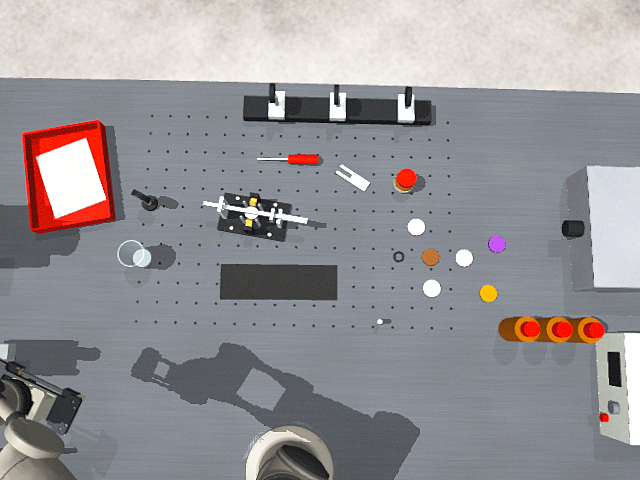

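Three plain white discs are visible, at top-view pixels (416,227), (464,258) and (432,288). The look-alikes are orange (488,293), brown (431,257) and purple (497,244), plus a ring at (398,256). The magazine with its bar is around (255,215), with the handle end still to be determined, and the mat is at (278,282). I'll confirm with one enlarged crop.

```bash
cat > h.py <<'E'
from plant import bot
import cv2, numpy as np
from scipy.spatial.transform import Rotation as Ro
C={n:bot.get_calibration(n) for n in("scene","top")}
def ray(n,uv):
    c=C[n]; f=240/np.tan(np.radians(c["vfov"])/2)
    d=(np.array(uv,float)-[c["cx"],c["cy"]])/f; s=d.copy()
    for _ in range(20): s=d/(1+c["k1"]*(s@s))
    R=Ro.from_euler("xyz",c["rotation"]).as_matrix()
    return np.array(c["eye"]),R@np.array([s[0],s[1],1])
def onz(n,uv,z):
    e,d=ray(n,uv); return e+d*(z-e[2])/d[2]
def proj(n,p):
    c=C[n]; f=240/np.tan(np.radians(c["vfov"])/2)
    R=Ro.from_euler("xyz",c["rotation"]).as_matrix()
    q=R.T@(np.array(p)-c["eye"]); s=q[:2]/q[2]
    return s*(1+c["k1"]*(s@s))*f+[c["cx"],c["cy"]]
def tri(u1,u2):
    (a,d),(b,e)=ray("top",u1),ray("scene",u2)
    t=np.linalg.lstsq(np.c_[d,-e],b-a,rcond=None)[0]
    p,q=a+t[0]*d,b+t[1]*e
    return (p+q)/2,np.linalg.norm(p-q)
def blobs(im,lo,hi,amin=30):
    m=cv2.inRange(cv2.cvtColor(im,cv2.COLOR_BGR2HSV),lo,hi)
    n,l,s,c=cv2.connectedComponentsWithStats(m)
    return [(c[i].round(2),s[i].tolist()) for i in range(1,n) if s[i,4]>=amin]
def crop(im,x,y,w,h,k): return cv2.resize(im[y:y+h,x:x+w],None,fx=k,fy=k,interpolation=cv2.INTER_CUBIC)
E
python3 - <<'E'
from h import *
t=cv2.imread("pics/top0.png"); s=cv2.imread("pics/scene0.png")
a=crop(t,195,180,135,75,5.9); b=crop(s,335,165,100,90,3.3); c=crop(t,385,205,130,100,3.3)
W=np.zeros((600,800,3),np.uint8); a=a[:,:800][:300]
W[:a.shape[0],:a.shape[1]]=a
b=b[:297];c=c[:297]; W[300:300+b.shape[0],:b.shape[1]]=b; W[300:300+c.shape[0],340:340+c.shape[1]]=c[:,:460]
cv2.imwrite("pics/crop1.png",W)
print("top");[print(x) for x in blobs(t[150:310,190:520],(0,0,185),(180,60,255))]
print("scene");[print(x) for x in blobs(s[260:380,130:300],(0,0,170),(180,60,255))]
for uv in [(416,227),(464,258),(432,288),(431,257),(398,256)]: print(uv,onz("top",uv,8).round(1))
for uv in [(204,298),(198,344),(265,326)]: print(uv,onz("scene",uv,8).round(1))
E
```

```text
top
(array([82. ,  8.5]), [67, 8, 31, 2, 62])
(array([163.95,  28.24]), [146, 14, 34, 27, 315])
(array([50.47, 59.09]), [13, 46, 72, 25, 445])
(array([99.38, 67.56]), [85, 59, 33, 15, 211])
(array([225.79,  76.48]), [217, 69, 18, 16, 233])
(array([273.75, 107.37]), [265, 99, 18, 18, 238])
(array([241.33, 137.8 ]), [233, 129, 18, 18, 248])
scene
(array([73.64, 37.64]), [64, 30, 20, 17, 254])
(array([135.48,  65.21]), [126, 57, 20, 18, 287])
(array([67.56, 83.2 ]), [57, 74, 22, 19, 320])
(416, 227) [ 608.4 -313.     8. ]
(464, 258) [ 529.9 -437.     8. ]
(432, 288) [ 450.6 -353.1    8. ]
(431, 257) [ 530.5 -351.3    8. ]
(398, 256) [ 531.2 -265.9    8. ]
(204, 298) [ 451.4 -350.5    8. ]
(198, 344) [ 532.9 -436.     8. ]
(265, 326) [ 609.9 -313.9    8. ]
```

View pics/crop1.png

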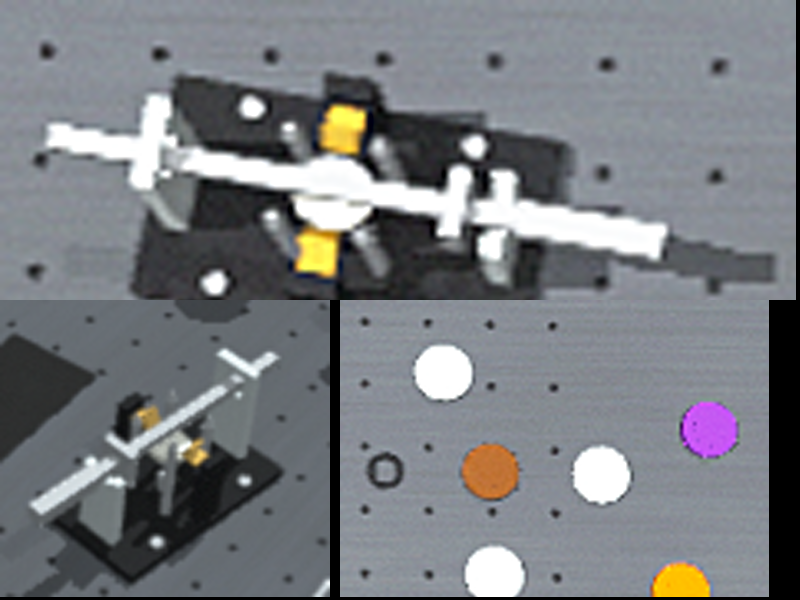

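Confirmed: the three white discs are the ones meant. The handle end is at the right, full-picture pixel (307,221), and the tip is at (203,203), so magazine +x points to image left. Next I'll fit the magazine frame.

```bash
python3 - <<'E'
from h import *
t=cv2.imread("pics/top0.png"); s=cv2.imread("pics/scene0.png")
for n,im,roi,lo in(("top",t,(195,190,125,40),185),("scene",s,(335,165,100,90),150)):
    x,y,w,h=roi
    m=cv2.inRange(cv2.cvtColor(im[y:y+h,x:x+w],cv2.COLOR_BGR2HSV),(0,0,lo),(180,60,255))
    v,u=np.nonzero(m); P=np.array([onz(n,(a+x,b+y),80)[:2] for a,b in zip(u,v)])
    e0,e1=[onz(n,q,80)[:2] for q in (((307,221),(203,203)) if n=="top" else ((346.5,226.5),(417.4,181.7)))]
    c,d=e0,(e1-e0)/np.linalg.norm(e1-e0)
    for k in range(6):
        nn=np.array([-d[1],d[0]]); r=(P-c)@nn; a=(P-c)@d; g=(abs(r)<7)&((a<30)|(a>75)|1)
        vx,vy,cx,cy=cv2.fitLine(P[g].astype(np.float32),cv2.DIST_HUBER,0,.01,.01).ravel(); d2=np.array([vx,vy]); d=d2*np.sign(d2@d); c=np.array([cx,cy])
    a=(P[g]-c)@d
    print(n,"yaw",np.arctan2(d[1],d[0]),"ends",(c+d*a.min()).round(1),(c+d*a.max()).round(1),np.ptp(a))
    org=c+d*(a.min()+87+59); print(" mag origin from handle",org.round(1)," from tip",(c+d*(a.max()-115)).round(1))
    hb=blobs(im[y-10:y+h+20,x:x+w],(15,120,80),(35,255,255),8)
    g=[b[0]+[x,y-10] for b in hb]; print(hb); print(" catches",[onz(n,q,70).round(1)[:2] for q in g])
    hs=cv2.inRange(cv2.cvtColor(im,cv2.COLOR_BGR2HSV),(0,0,0),(180,255,58))
for uv1,uv2 in(((307.4,220.8),(346.5,226.5)),((203.1,203),(417.4,181.7))): print(tri(uv1,uv2))
for q in((221,265),(336,265),(336,300),(221,300)): print("mat",onz("top",q,3).round(0))
for nm,q in dict(beaker=(131,254),ring=(398,256),post=(380,322),fork=(353,178),jar=(405,180),driver=(300,160)).items(): print(nm,onz("top",q,0).round(0))
E
```

```text
top yaw 1.595005067050844 ends [661.  184.1] [660.9 186.6] 2.4806174730519235
 mag origin from handle [657.4 330. ]  from tip [663.7  71.6]
[(array([57.65, 21.44]), [54, 18, 8, 8, 55]), (array([53.62, 42.09]), [50, 38, 8, 9, 53])]
 catches [array([651.4, 106.3]), array([598.6, 114. ])]
scene yaw 0.7000412125386826 ends [606.8 204.3] [608.8 206. ] 2.6389978058034753
 mag origin from handle [718.4 298.3]  from tip [520.8 131.9]
[(array([44.67, 45.  ]), [42, 43, 6, 6, 24]), (array([58.88, 56.25]), [56, 52, 7, 9, 32])]
 catches [array([602.9, 114.4]), array([653.9, 103.5])]
(array([604.00839   , -29.80811854,  87.41594742]), np.float64(6.119768692896882))
(array([642.64774909, 227.91327449,  78.35775866]), np.float64(0.38490394899674035))
mat [498. 189.   3.]
mat [ 505. -107.    3.]
mat [ 415. -108.    3.]
mat [408. 184.   3.]
beaker [521. 424.   0.]
ring [ 532. -267.    0.]
post [ 362. -221.    0.]
fork [ 738. -148.    0.]
jar [ 736. -286.    0.]
driver [784.  -6.   0.]
```

```bash
python3 - <<'E'
from h import *
t=cv2.imread("pics/top0.png"); s=cv2.imread("pics/scene0.png")
for n,im,roi,lo in(("top",t,(195,190,125,40),175),("scene",s,(335,165,100,90),140)):
    x,y,w,h=roi
    m=cv2.inRange(cv2.cvtColor(im[y:y+h,x:x+w],cv2.COLOR_BGR2HSV),(0,0,lo),(180,60,255))
    v,u=np.nonzero(m); P=np.array([onz(n,(a+x,b+y),80)[:2] for a,b in zip(u,v)])
    e0,e1=[onz(n,q,80)[:2] for q in (((307,221),(203,203)) if n=="top" else ((346.5,226.5),(417.4,181.7)))]
    c,d=e0,(e1-e0)/np.linalg.norm(e1-e0)
    print(n,e0,e1,len(P))
    for k in range(5):
        nn=np.array([-d[1],d[0]]); g=abs((P-c)@nn)<9-k
        c=P[g].mean(0); d2=np.linalg.svd(P[g]-c)[2][0]; d=d2*np.sign(d2@d)
    a=(P[g]-c)@d
    print("yaw",np.arctan2(d[1],d[0]),"ends",(c+d*a.min()).round(1),(c+d*a.max()).round(1),np.ptp(a),g.sum())
    print(" mag origin from handle",(c+d*(a.min()+146)).round(1)," from tip",(c+d*(a.max()-115)).round(1))
E
```

```text
top [602.78784049 -30.8429742 ] [642.10601951 227.66813641] 729
yaw 1.4171155684145402 ends [603.7 -30.1] [643.9 229.3] 262.4819892526216 409
 mag origin from handle [626.1 114.2]  from tip [626.3 115.7]
scene [601.6180754  -21.49470196] [643.60710819 226.31631663] 518
yaw 1.41635105336977 ends [602.5 -28.2] [642.6 229.8] 261.1564649312725 264
 mag origin from handle [624.9 116.1]  from tip [624.9 116.2]
```

```bash
python3 - <<'E'
from h import *
t=cv2.imread("pics/top0.png"); s=cv2.imread("pics/scene0.png")
T=lambda q:np.array(q)/5.9+[194.6,179.6]
for q in((290,128),(382,148),(270,215),(362,235)): print("rod",onz("top",T(q),86).round(1))
print("rodmean",onz("top",T((326,181.5)),86).round(1))
for q in ((157,98),(150,185)): print("eyelet top ends",onz("top",T(q),98).round(1))
for nm,q in dict(s1=(253,107),s2=(474,147),s3=(214,283)).items(): print(nm,onz("top",T(q),11).round(1))
print("scene eyelet", [onz("scene",np.array(q)/3.3+[334.7,164.7],98).round(1) for q in((222,54),(262,74))])
# larger crop pair
a=crop(t,215,185,80,60,10)
cv2.imwrite("pics/crop2.png",a)
# predicted
for O in((626,112),(626,116)):
    y=1.418; R=np.array([[np.cos(y),-np.sin(y)],[np.sin(y),np.cos(y)]])
    f=lambda n,p:proj(n,np.r_[R@p[:2]+O,p[2]]).round(1)
    print(O,[(f("top",p)-[215,185])*10 for p in((19.1,19.1,86),(-19.1,19.1,86),(19.1,-19.1,86),(-19.1,-19.1,86),(72,0,98),(87.5,-50,10),(-87.5,-50,10),(87.5,50,10),(-87.5,50,10))])
E
```

```text
rod [647.4 126.2  86. ]
rod [639.7  87.4  86. ]
rod [610.1 132.8  86. ]
rod [602.5  94.2  86. ]
rodmean [624.9 110.1  86. ]
eyelet top ends [656.  180.2  98. ]
eyelet top ends [619.  181.1  98. ]
s1 [674.4 153.7  11. ]
s2 [658.6  55.4  11. ]
s3 [594.9 166.9  11. ]
scene eyelet [array([621.2, 183.4,  98. ]), array([657.8, 183.5,  98. ])]
(626, 112) [array([249., 310.]), array([402., 337.]), array([280., 161.]), array([432., 188.]), array([ 46., 188.]), array([86., 72.]), array([744., 186.]), array([  7., 442.]), array([672., 559.])]
(626, 116) [array([233., 310.]), array([386., 337.]), array([264., 161.]), array([416., 187.]), array([ 29., 187.]), array([71., 71.]), array([728., 186.]), array([ -8., 441.]), array([657., 559.])]
```

View pics/crop2.png

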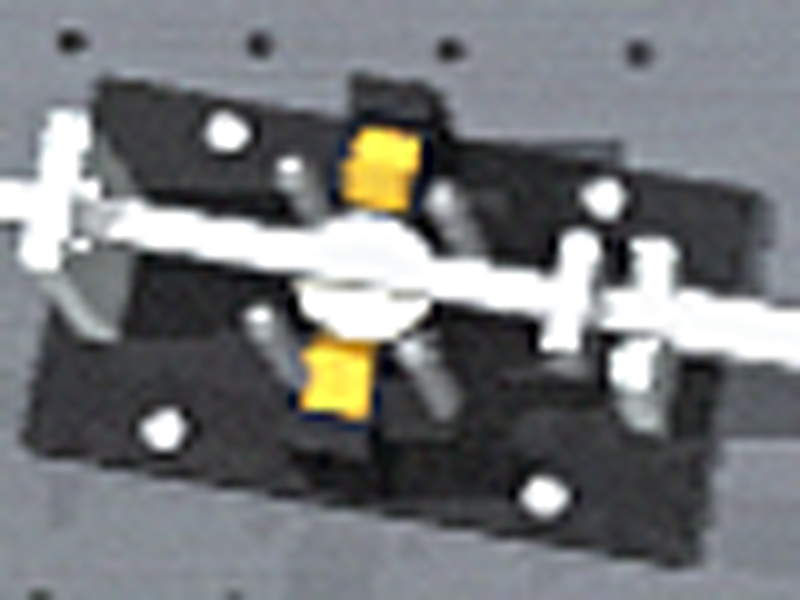

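The rod tops in the crop, at (290,162), (437,190), (258,318) and (402,348), put the magazine axis near (626,111.5) with yaw about 1.417. The discs and bar are clear. I'll start moving, turning the tool in line with the bar first.

```bash
cat >> h.py <<'E'
O=np.array([626,111.5]); YAW=1.417
def mag(x,y):
    c,s=np.cos(YAW),np.sin(YAW); return O+[c*x-s*y,s*x+c*y]
def need(x,y,z,yaw,n=10,after=True):
    """total shift and spin, as fractions, axes taken at target yaw"""
    o=bot.get_obs(); p=o["tool_pos"]; D=np.array([x,y,z])-p; c,s=np.cos(yaw),np.sin(yaw)
    v=np.array([c*D[0]+s*D[1],s*D[0]-c*D[1],-D[2]])/80
    dy=(yaw-o["tcp_rot"][2]+np.pi)%(2*np.pi)-np.pi
    print("at",p.round(1),"yaw",o["tcp_rot"][2].round(3),"rpy",o["tcp_rot"][:2].round(3),"| shift frac",v.round(3),"per row",(v/n).round(4),"| spin",round(-dy/.1,2),"| t",o["time"],"F",o["contact_force"].round(1),"w",round(o["grip_width"],1),"g",round(o["finger_force"],1))
E
```

Request:
jog_arm:
  targets:
    - {"xyz": [0,0,0],"spin": 1}
    - {"xyz": [0,0,0],"spin": 1}
    - {"xyz": [0,0,0],"spin": 1}
    - {"xyz": [0,0,0],"spin": 1}
    - {"xyz": [0,0,0],"spin": 1}
    - {"xyz": [0,0,0],"spin": 1}
    - {"xyz": [0,0,0],"spin": 1}
    - {"xyz": [0,0,0],"spin": 1}
    - {"xyz": [0,0,0],"spin": 1}
    - {"xyz": [0,0,0],"spin": 1}
  gripper: 60

```text
time: 1.35
tool_pos: [199.8, 485.2, 226.3]
tcp_rot: [-3.141, 0.001, 1.748]
contact_force: [-0.5, -1.0, 0.1]
grip_width: 55.4
finger_force: 0.0
```

Request:
jog_arm:
  targets:
    - {"xyz": [0,0,0],"spin": 1}
    - {"xyz": [0,0,0],"spin": 1}
    - {"xyz": [0,0,0],"spin": 1}
    - {"xyz": [0,0,0],"spin": 0.34}
    - {"xyz": [-0.4,0.45,0],"spin": 0}
    - {"xyz": [-0.4,0.45,0],"spin": 0}
    - {"xyz": [-0.4,0.45,0],"spin": 0}
    - {"xyz": [-0.4,0.45,0],"spin": 0}
    - {"xyz": [-0.4,0.45,0],"spin": 0}
    - {"xyz": [-0.4,0.45,0],"spin": 0}

```text
time: 2.6
tool_pos: [384.8, 261.3, 226.7]
tcp_rot: [3.142, -0.0, 1.418]
contact_force: [0.4, -0.2, 1.1]
grip_width: 55.2
finger_force: 0.0
```

```bash
python3 -c "
from h import *
need(607.7,-.7,130,YAW)"
```

```text
at [384.8 261.3 226.7] yaw 1.418 rpy [ 3.142 -0.   ] | shift frac [-2.809  3.256  1.209] per row [-0.2809  0.3256  0.1209] | spin 0.01 | t 2.6 F [ 0.4 -0.2  1.1] w 55.2 g 0.0
```

Request:
jog_arm:
  targets:
    - {"xyz": [-0.4,0.46,0]}
    - {"xyz": [-0.4,0.46,0]}
    - {"xyz": [-0.4,0.46,0]}
    - {"xyz": [-0.4,0.46,0]}
    - {"xyz": [-0.4,0.46,0]}
    - {"xyz": [-0.4,0.46,0]}
    - {"xyz": [-0.4,0.5,0.2]}
    - {"xyz": [0,0,0.5]}
    - {"xyz": [0,0,0.5]}
    - {"xyz": [0,0,0]}

```text
invalid input
```

```bash
python3 - <<'E'
from h import *
need(607.7,-.7,60,YAW)
t=bot.capture("top"); s=bot.capture("scene"); cv2.imwrite("pics/t1.png",t); cv2.imwrite("pics/s1.png",s)
W=np.zeros((600,800,3),np.uint8); W[:300,:800]=crop(t,230,170,160,60,5); 
W[300:,:400]=crop(s,310,180,80,60,5)
cv2.imwrite("pics/c3.png",W)
E
```

```text
at [384.8 261.3 226.7] yaw 1.418 rpy [ 3.142 -0.   ] | shift frac [-2.809  3.256  2.084] per row [-0.2809  0.3256  0.2084] | spin 0.01 | t 2.6 F [ 0.4 -0.2  1.1] w 55.2 g 0.0
```

View pics/c3.png

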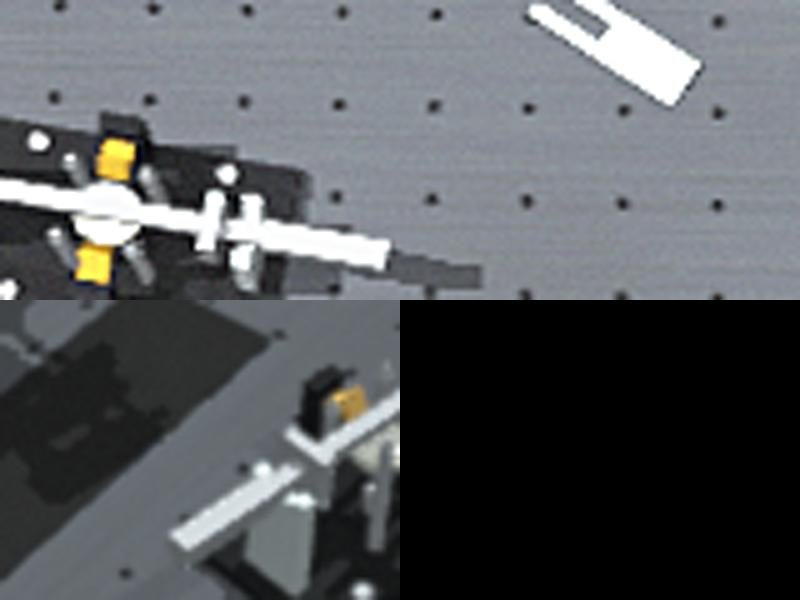

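That move was refused because "spin" has to be in every row, so the crop only shows the untouched bar, with the handle end at top pixel (308,220). I'll send it again.

Request:
jog_arm:
  targets:
    - {"xyz": [-0.4,0.46,0],"spin": 0}
    - {"xyz": [-0.4,0.46,0],"spin": 0}
    - {"xyz": [-0.4,0.46,0],"spin": 0}
    - {"xyz": [-0.4,0.46,0],"spin": 0}
    - {"xyz": [-0.4,0.46,0],"spin": 0}
    - {"xyz": [-0.4,0.46,0],"spin": 0}
    - {"xyz": [-0.4,0.5,0.2],"spin": 0}
    - {"xyz": [0,0,0.5],"spin": 0}
    - {"xyz": [0,0,0.5],"spin": 0}
    - {"xyz": [0,0,0],"spin": 0}

```text
time: 3.95
tool_pos: [605.1, 2.2, 127.5]
tcp_rot: [-3.134, -0.0, 1.418]
contact_force: [0.4, 0.4, 0.8]
grip_width: 54.8
finger_force: 0.0
```

```bash
python3 - <<'E'
from h import *
need(607.7,-.7,60,YAW)
t=bot.capture("top"); s=bot.capture("scene"); cv2.imwrite("pics/t1.png",t); cv2.imwrite("pics/s1.png",s)
W=np.zeros((600,800,3),np.uint8); W[:300,:800]=crop(t,230,170,160,60,5); 
W[300:,:400]=crop(s,310,180,80,60,5)
cv2.imwrite("pics/c3.png",W)
E
```

```text
at [605.1   2.2 127.5] yaw 1.418 rpy [-3.134 -0.   ] | shift frac [-0.031  0.038  0.844] per row [-0.0031  0.0038  0.0844] | spin 0.01 | t 3.95 F [0.4 0.4 0.8] w 54.8 g 0.0
```

View pics/c3.png

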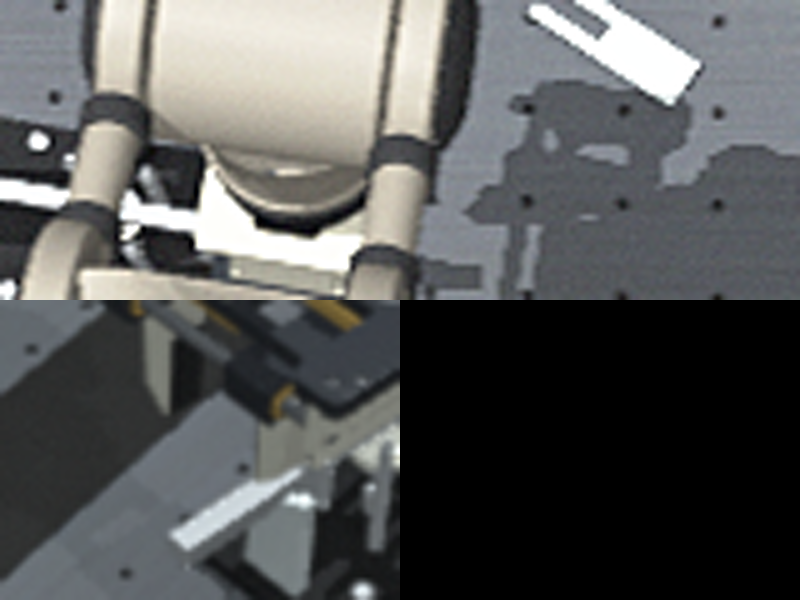

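The crop shows the fingers above the handle, with one finger at scene crop (285,450), and the bar undisturbed. I'll go down, grip and lift.

Request:
jog_arm:
  targets:
    - {"xyz": [-0.03,0.04,0.2],"spin": 0}
    - {"xyz": [0,0,0.2],"spin": 0}
    - {"xyz": [0,0,0.2],"spin": 0}
    - {"xyz": [0,0,0.15],"spin": 0}
    - {"xyz": [0,0,0.09],"spin": 0}
    - {"xyz": [0,0,0],"spin": 0}
    - {"xyz": [0,0,0],"spin": 0}
    - {"xyz": [0,0,0],"spin": 0}
    - {"xyz": [0,0,0],"spin": 0}
    - {"xyz": [0,0,0],"spin": 0}

```text
time: 5.3
tool_pos: [610.2, -1.6, 63.7]
tcp_rot: [3.141, -0.0, 1.417]
contact_force: [0.1, 0.6, 0.6]
grip_width: 55.0
finger_force: 0.0
```

Request:
jog_arm:
  targets:
    - {"xyz": [0,0,0],"spin": 0}
    - {"xyz": [0,0,0],"spin": 0}
    - {"xyz": [0,0,0],"spin": 0}
    - {"xyz": [0,0,0],"spin": 0}
    - {"xyz": [0,0,0],"spin": 0}
    - {"xyz": [0,0,0],"spin": 0}
    - {"xyz": [0,0,0],"spin": 0}
    - {"xyz": [0,0,0],"spin": 0}
    - {"xyz": [0,0,0],"spin": 0}
    - {"xyz": [0,0,0],"spin": 0}
  gripper: 0

```text
time: 6.55
tool_pos: [610.1, -1.6, 63.5]
tcp_rot: [-3.142, -0.0, 1.417]
contact_force: [-0.4, 0.8, -0.4]
grip_width: 13.3
finger_force: 30.0
```

Request:
jog_arm:
  targets:
    - {"xyz": [0,0,-0.06],"spin": 0}
    - {"xyz": [0,0,-0.06],"spin": 0}
    - {"xyz": [0,0,-0.06],"spin": 0}
    - {"xyz": [0,0,-0.06],"spin": 0}
    - {"xyz": [0,0,-0.06],"spin": 0}
    - {"xyz": [0,0,-0.06],"spin": 0}
    - {"xyz": [0,0,-0.02],"spin": 0}
    - {"xyz": [0,0,0],"spin": 0}
    - {"xyz": [0,0,0],"spin": 0}
    - {"xyz": [0,0,0],"spin": 0}

```text
time: 7.8
tool_pos: [610.1, -1.7, 93.8]
tcp_rot: [-3.142, -0.0, 1.417]
contact_force: [0.3, 0.1, -1.6]
grip_width: 13.3
finger_force: 30.0
```

```bash
python3 - <<'E'
from h import *
need(607.7,-.7,60,YAW)
s=bot.capture("scene"); cv2.imwrite("pics/s2.png",s)
cv2.imwrite("pics/c4.png",crop(s,330,150,110,90,6.5))
E
```

```text
at [610.1  -1.7  93.8] yaw 1.417 rpy [-3.142 -0.   ] | shift frac [ 0.007 -0.032  0.423] per row [ 0.0007 -0.0032  0.0423] | spin -0.0 | t 7.8 F [ 0.3  0.1 -1.6] w 13.3 g 30.0
```

View pics/c4.png

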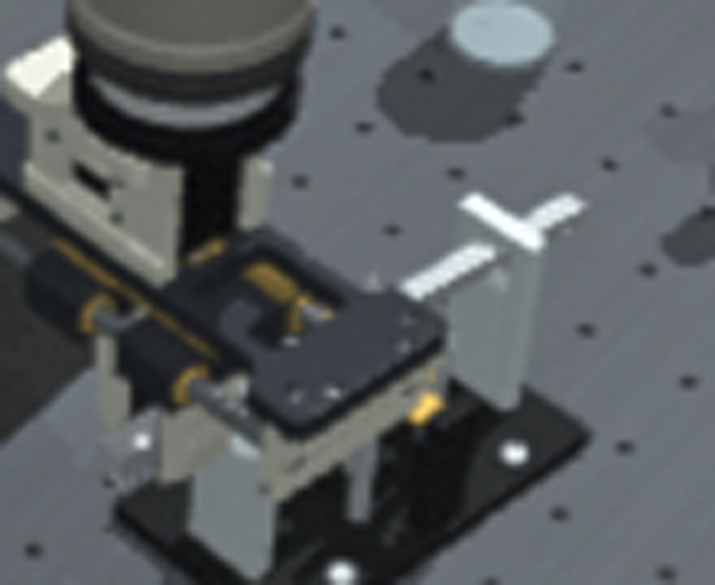

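The crop shows the handle lifted and the shaft, at (450,265) to (555,215), still going through the eyelet. I'll draw it out endwise.

Request:
jog_arm:
  targets:
    - {"xyz": [-0.1,0,0],"spin": 0}
    - {"xyz": [-0.1,0,0],"spin": 0}
    - {"xyz": [-0.1,0,0],"spin": 0}
    - {"xyz": [-0.1,0,0],"spin": 0}
    - {"xyz": [-0.1,0,0],"spin": 0}
    - {"xyz": [-0.1,0,0],"spin": 0}
    - {"xyz": [-0.1,0,0],"spin": 0}
    - {"xyz": [-0.1,0,0],"spin": 0}
    - {"xyz": [-0.1,0,0],"spin": 0}
    - {"xyz": [0,0,0],"spin": 0}

```text
time: 9.1
tool_pos: [599.0, -73.4, 93.9]
tcp_rot: [3.142, -0.0, 1.416]
contact_force: [-0.9, -0.1, -1.5]
grip_width: 13.8
finger_force: 30.0
```

```bash
python3 - <<'E'
from h import *
need(607.7,-.7,60,YAW)
s=bot.capture("scene"); cv2.imwrite("pics/s3.png",s); t=bot.capture("top")
W=np.zeros((600,800,3),np.uint8); W[:420,:440]=crop(s,320,160,110,105,4);W[:300,440:800]=crop(t,195,180,90,75,4)
cv2.imwrite("pics/c5.png",W)
E
```

```text
at [599.  -73.4  93.9] yaw 1.416 rpy [ 3.142 -0.   ] | shift frac [ 0.915 -0.032  0.424] per row [ 0.0915 -0.0032  0.0424] | spin -0.01 | t 9.1 F [-0.9 -0.1 -1.5] w 13.8 g 30.0
```

View pics/c5.png

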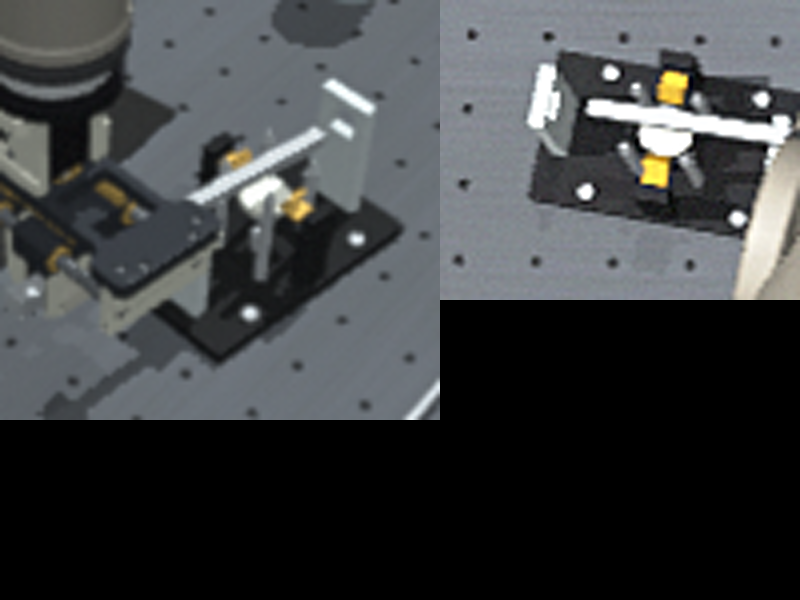

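The bar is clear of the eyelet, with its tip at top crop (588,108) and the plate at (560,100). I'll lift it and carry it over the mat.

Request:
jog_arm:
  targets:
    - {"xyz": [-0.05,0,-0.05],"spin": 0}
    - {"xyz": [-0.05,0,-0.1],"spin": 0}
    - {"xyz": [0,0,-0.2],"spin": 0}
    - {"xyz": [0,0,-0.25],"spin": 0}
    - {"xyz": [0,0,-0.2],"spin": 0}
    - {"xyz": [0,-0.4,0],"spin": 0}
    - {"xyz": [0,-0.4,0],"spin": 0}
    - {"xyz": [0,-0.4,0],"spin": 0}
    - {"xyz": [0,-0.4,0],"spin": 0}
    - {"xyz": [0,-0.4,0],"spin": 0}

```text
time: 10.45
tool_pos: [439.0, -56.0, 158.8]
tcp_rot: [3.14, 0.0, 1.417]
contact_force: [-0.2, -0.1, -1.2]
grip_width: 13.7
finger_force: 30.0
```

Request:
jog_arm:
  targets:
    - {"xyz": [0,0,0.3],"spin": 0}
    - {"xyz": [0,0,0.3],"spin": 0}
    - {"xyz": [0,0,0.3],"spin": 0}
    - {"xyz": [0,0,0.3],"spin": 0}
    - {"xyz": [0,0,0.2],"spin": 0}
    - {"xyz": [0,0,0.1],"spin": 0}
    - {"xyz": [0,0,0.1],"spin": 0}
    - {"xyz": [0,0,0.06],"spin": 0}
    - {"xyz": [0,0,0],"spin": 0}
    - {"xyz": [0,0,0],"spin": 0}

```text
time: 11.7
tool_pos: [440.0, -56.2, 25.4]
tcp_rot: [3.141, 0.0, 1.417]
contact_force: [0.3, -0.2, -1.9]
grip_width: 14.0
finger_force: 30.0
```

```bash
python3 - <<'E'
from h import *
need(440.5,-60,11,YAW)
s=bot.capture("scene"); t=bot.capture("top")
W=np.zeros((500,800,3),np.uint8); W[:400,:480]=crop(s,260,160,120,100,4);W[:300,480:800]=crop(t,195,240,80,75,4)
cv2.imwrite("pics/c6.png",W)
E
```

```text
at [440.  -56.2  25.4] yaw 1.417 rpy [3.141 0.   ] | shift frac [-0.046  0.014  0.18 ] per row [-0.0046  0.0014  0.018 ] | spin -0.0 | t 11.7 F [ 0.3 -0.2 -1.9] w 14.0 g 30.0
```

View pics/c6.png

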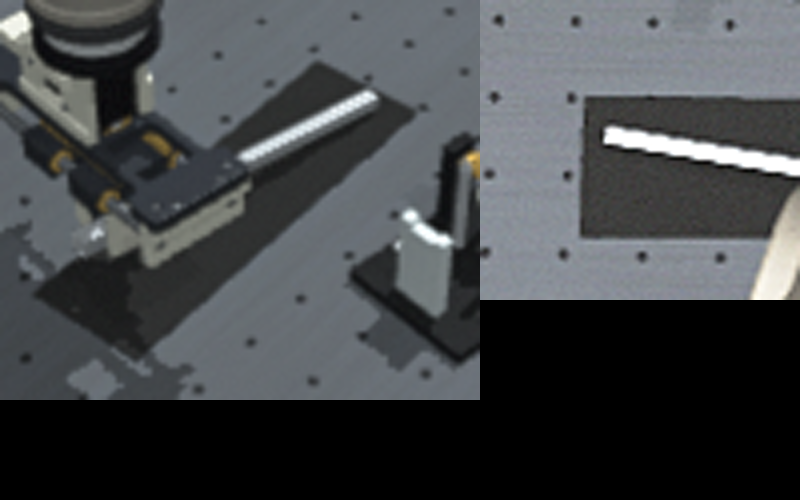

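The bar is above the mat, tip at top crop (608,135). I'll lower it the rest of the way and release.

Request:
jog_arm:
  targets:
    - {"xyz": [0,0,0.03],"spin": 0}
    - {"xyz": [0,0,0.03],"spin": 0}
    - {"xyz": [0,0,0.03],"spin": 0}
    - {"xyz": [0,0,0.03],"spin": 0}
    - {"xyz": [0,0,0.02],"spin": 0}
    - {"xyz": [0,0,0.02],"spin": 0}
    - {"xyz": [0,0,0.02],"spin": 0}
    - {"xyz": [0,0,0],"spin": 0}
    - {"xyz": [0,0,0],"spin": 0}
    - {"xyz": [0,0,0],"spin": 0}

```text
time: 13.05
tool_pos: [439.8, -56.1, 10.8]
tcp_rot: [3.141, -0.0, 1.417]
contact_force: [0.4, -0.0, -0.7]
grip_width: 13.5
finger_force: 30.0
```

Request:
jog_arm:
  targets:
    - {"xyz": [0,0,0],"spin": 0}
    - {"xyz": [0,0,0],"spin": 0}
    - {"xyz": [0,0,0],"spin": 0}
    - {"xyz": [0,0,0],"spin": 0}
    - {"xyz": [0,0,0],"spin": 0}
    - {"xyz": [0,0,0],"spin": 0}
    - {"xyz": [0,0,0],"spin": 0}
    - {"xyz": [0,0,0],"spin": 0}
    - {"xyz": [0,0,0],"spin": 0}
    - {"xyz": [0,0,0],"spin": 0}
  gripper: 70

```text
time: 14.3
tool_pos: [439.7, -56.1, 10.7]
tcp_rot: [3.142, -0.0, 1.417]
contact_force: [-0.3, 0.0, -0.5]
grip_width: 64.3
finger_force: 0.0
```

Request:
jog_arm:
  targets:
    - {"xyz": [0,0,-0.2],"spin": 0}
    - {"xyz": [0,0,-0.3],"spin": 0}
    - {"xyz": [0,0,-0.5],"spin": 0}
    - {"xyz": [0,0,-0.5],"spin": 0}
    - {"xyz": [-0.4,0,0],"spin": 0}
    - {"xyz": [-0.4,0,0],"spin": 0}
    - {"xyz": [-0.4,0,0],"spin": 0}
    - {"xyz": [-0.4,0,0],"spin": 0}
    - {"xyz": [0,0,0],"spin": 0}
    - {"xyz": [0,0,0],"spin": 0}

```text
time: 15.55
tool_pos: [419.9, -182.1, 130.6]
tcp_rot: [-3.141, -0.001, 1.416]
contact_force: [0.8, 0.4, -0.3]
grip_width: 64.0
finger_force: 0.0
```

```bash
cat >> h.py <<'E'
def discs(z=8):
    t=bot.capture("top"); s=bot.capture("scene")
    A=[b[0]+[370,200] for b in blobs(t[200:345,370:560],(0,0,175),(180,60,255),120)]
    B=[b[0]+[100,250] for b in blobs(s[250:420,100:295],(0,0,160),(180,60,255),120)]
    print("top",[onz("top",a,z)[:2].round(1).tolist() for a in A]); print("scene",[onz("scene",a,z)[:2].round(1).tolist() for a in B])
    return t,s
E
python3 - <<'E'
from h import *
need(0,0,100,YAW)
t,s=discs()
x,y,w,h=205,255,130,60
m=cv2.inRange(cv2.cvtColor(t[y:y+h,x:x+w],cv2.COLOR_BGR2HSV),(0,0,170),(180,60,255))
v,u=np.nonzero(m); P=np.array([onz("top",(a+x,b+y),22)[:2] for a,b in zip(u,v)])
c=P.mean(0);d=np.linalg.svd(P-c)[2][0];d*=np.sign(d[1])
for k in range(3):
    g=abs((P-c)@[-d[1],d[0]])<9-k; c=P[g].mean(0); d2=np.linalg.svd(P[g]-c)[2][0]; d=d2*np.sign(d2[1])
a=(P[g]-c)@d; print("bar yaw",np.arctan2(d[1],d[0]),"handle end",c+d*a.min(),"tip",c+d*a.max(),np.ptp(a))
cv2.imwrite("pics/t7.png",t)
E
```

```text
at [ 419.9 -182.1  130.6] yaw 1.416 rpy [-3.141e+00 -1.000e-03] | shift frac [ 1.445 -5.535  0.382] per row [ 0.1445 -0.5535  0.0382] | spin -0.01 | t 15.55 F [ 0.8  0.4 -0.3] w 64.0 g 0.0
top [[609.8, -312.5], [531.6, -436.5], [454.4, -245.8], [449.5, -358.0], [420.4, -311.3], [384.5, -220.1]]
scene [[450.4, -350.8], [609.4, -311.6], [531.0, -435.7]]
bar yaw 1.417925192892531 handle end [435.40792343 -85.37965439] tip [475.10656077 172.28120405] 260.70116949885386
```

The bar lies neatly on the mat with its handle end at (435,-85). Next I'll turn the tool so it closes along magazine x and fetch the nearest disc, at about (450.5,-352).

Request:
jog_arm:
  targets:
    - {"xyz": [0,0,0],"spin": 1}
    - {"xyz": [0,0,0],"spin": 1}
    - {"xyz": [0,0,0],"spin": 1}
    - {"xyz": [0,0,0],"spin": 1}
    - {"xyz": [0,0,0],"spin": 1}
    - {"xyz": [0,0,0],"spin": 1}
    - {"xyz": [0,0,0],"spin": 1}
    - {"xyz": [0,0,0],"spin": 1}
    - {"xyz": [0,0,0],"spin": 1}
    - {"xyz": [0,0,0],"spin": 1}

```text
time: 16.9
tool_pos: [420.2, -181.6, 130.7]
tcp_rot: [-3.141, -0.0, 0.415]
contact_force: [-0.5, 0.4, -0.4]
grip_width: 64.2
finger_force: 0.0
```

Request:
jog_arm:
  targets:
    - {"xyz": [0,0,0],"spin": 1}
    - {"xyz": [0,0,0],"spin": 1}
    - {"xyz": [0,0,0],"spin": 1}
    - {"xyz": [0,0,0],"spin": 1}
    - {"xyz": [0,0,0],"spin": 1}
    - {"xyz": [0,0,0],"spin": 0.71}
    - {"xyz": [0.1,0.5,0.1],"spin": 0}
    - {"xyz": [0.2,0.5,0.1],"spin": 0}
    - {"xyz": [0.2,0.5,0.1],"spin": 0}
    - {"xyz": [0.2,0.5,0.1],"spin": 0}

```text
time: 18.15
tool_pos: [451.6, -349.6, 98.4]
tcp_rot: [-3.141, -0.0, -0.153]
contact_force: [0.1, -0.2, -0.1]
grip_width: 64.2
finger_force: 0.0
```

```bash
python3 -c "
from h import *
need(450.5,-352,2,YAW-np.pi/2)"
```

```text
at [ 451.6 -349.6   98.4] yaw -0.153 rpy [-3.141 -0.   ] | shift frac [-0.009  0.032  1.205] per row [-0.0009  0.0032  0.1205] | spin 0.01 | t 18.15 F [ 0.1 -0.2 -0.1] w 64.2 g 0.0
```

Request:
jog_arm:
  targets:
    - {"xyz": [-0.01,0.03,0.3],"spin": 0}
    - {"xyz": [0,0,0.3],"spin": 0}
    - {"xyz": [0,0,0.25],"spin": 0}
    - {"xyz": [0,0,0.2],"spin": 0}
    - {"xyz": [0,0,0.1],"spin": 0}
    - {"xyz": [0,0,0.05],"spin": 0}
    - {"xyz": [0,0,0],"spin": 0}
    - {"xyz": [0,0,0],"spin": 0}
    - {"xyz": [0,0,0],"spin": 0}
    - {"xyz": [0,0,0],"spin": 0}

```text
time: 19.4
tool_pos: [449.8, -351.7, 3.0]
tcp_rot: [3.141, -0.0, -0.154]
contact_force: [0.4, -0.5, -0.4]
grip_width: 64.2
finger_force: 0.0
```

Request:
jog_arm:
  targets:
    - {"xyz": [0,0,0],"spin": 0}
    - {"xyz": [0,0,0],"spin": 0}
    - {"xyz": [0,0,0],"spin": 0}
    - {"xyz": [0,0,0],"spin": 0}
    - {"xyz": [0,0,0],"spin": 0}
    - {"xyz": [0,0,0],"spin": 0}
    - {"xyz": [0,0,0],"spin": 0}
    - {"xyz": [0,0,0],"spin": 0}
    - {"xyz": [0,0,0],"spin": 0}
    - {"xyz": [0,0,0],"spin": 0}
  gripper: 0

```text
time: 20.65
tool_pos: [449.7, -351.6, 2.7]
tcp_rot: [-3.142, 0.0, -0.154]
contact_force: [-0.9, 0.0, 0.3]
grip_width: 42.5
finger_force: 30.0
```

```bash
python3 -c "
from h import *
need(626,111.5,130,YAW-np.pi/2)"
```

```text
at [ 449.7 -351.6    2.7] yaw -0.154 rpy [-3.142  0.   ] | shift frac [ 1.291 -6.058 -1.592] per row [ 0.1291 -0.6058 -0.1592] | spin -0.0 | t 20.65 F [-0.9  0.   0.3] w 42.5 g 30.0
```

Request:
jog_arm:
  targets:
    - {"xyz": [0,0,-0.2],"spin": 0}
    - {"xyz": [0,0,-0.4],"spin": 0}
    - {"xyz": [0,0,-0.5],"spin": 0}
    - {"xyz": [0,0,-0.5],"spin": 0}
    - {"xyz": [0.1,-0.5,0],"spin": 0}
    - {"xyz": [0.1,-0.5,0],"spin": 0}
    - {"xyz": [0.1,-0.5,0],"spin": 0}
    - {"xyz": [0.1,-0.5,0],"spin": 0}
    - {"xyz": [0.1,-0.5,0],"spin": 0}
    - {"xyz": [0.1,-0.5,0],"spin": 0}

```text
time: 21.9
tool_pos: [534.5, -120.6, 132.0]
tcp_rot: [3.141, -0.001, -0.154]
contact_force: [0.3, 0.3, -0.3]
grip_width: 42.2
finger_force: 30.0
```

Request:
jog_arm:
  targets:
    - {"xyz": [0.1,-0.5,0],"spin": 0}
    - {"xyz": [0.1,-0.5,0],"spin": 0}
    - {"xyz": [0.1,-0.5,0],"spin": 0}
    - {"xyz": [0.1,-0.5,0],"spin": 0}
    - {"xyz": [0.1,-0.5,0],"spin": 0}
    - {"xyz": [0.1,-0.4,0],"spin": 0}
    - {"xyz": [0.09,-0.16,0],"spin": 0}
    - {"xyz": [0,0,0],"spin": 0}
    - {"xyz": [0,0,0],"spin": 0}
    - {"xyz": [0,0,0],"spin": 0}

```text
time: 23.15
tool_pos: [625.9, 110.4, 130.9]
tcp_rot: [3.141, 0.0, -0.156]
contact_force: [-0.7, 0.3, -0.7]
grip_width: 42.5
finger_force: 30.0
```

```bash
python3 - <<'E'
from h import *
need(626,111.5,84,YAW-np.pi/2)
s=bot.capture("scene"); t=bot.capture("top")
W=np.zeros((600,800,3),np.uint8); W[:600,:480]=crop(s,350,140,80,100,6);W[:300,480:800]=crop(t,210,180,80,75,4)
cv2.imwrite("pics/c8.png",W)
E
```

```text
at [625.9 110.4 130.9] yaw -0.156 rpy [3.141 0.   ] | shift frac [-0.001 -0.014  0.586] per row [-0.0001 -0.0014  0.0586] | spin -0.02 | t 23.15 F [-0.7  0.3 -0.7] w 42.5 g 30.0
```

View pics/c8.png

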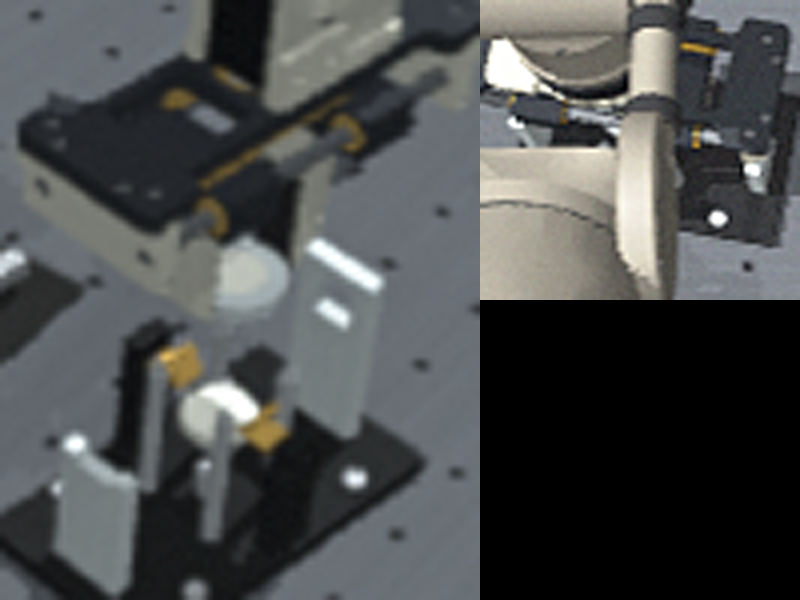

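```bash
python3 - <<'E'
from h import *
f=lambda p:((proj("scene",p)-[350,140]+.4)*6).round(0)
for m in((19.1,19.1),(19.1,-19.1),(-19.1,19.1),(-19.1,-19.1)): print("rod",m,f(np.r_[mag(*m),86]))
print("follower",f(np.r_[mag(0,0),57]),"disc",f((625.9,110.4,136)))
for m in((68,0,98),(-72,14,74),(-72,-14,74)): print(m,f(np.r_[mag(*m[:2]),m[2]]))
print("1mm magx,magy px",f(np.r_[mag(10,0),86])-f(np.r_[mag(0,0),86]),f(np.r_[mag(0,10),86])-f(np.r_[mag(0,0),86]))
E
```

```text
rod (19.1, 19.1) [223. 319.]
rod (19.1, -19.1) [290. 365.]
rod (-19.1, 19.1) [160. 359.]
rod (-19.1, -19.1) [227. 407.]
follower [218. 412.] disc [235. 272.]
(68, 0, 98) [338. 269.]
(-72, 14, 74) [ 76. 445.]
(-72, -14, 74) [125. 481.]
1mm magx,magy px [ 16. -11.] [-17. -12.]
```

Request:
jog_arm:
  targets:
    - {"xyz": [-0.01,0,0.15],"spin": 0}
    - {"xyz": [0,0,0.15],"spin": 0}
    - {"xyz": [0,0,0.1],"spin": 0}
    - {"xyz": [0,0,0.05],"spin": 0}
    - {"xyz": [0,0,0.04],"spin": 0}
    - {"xyz": [0,0,0.04],"spin": 0}
    - {"xyz": [0,0,0.04],"spin": 0}
    - {"xyz": [0,0,0.04],"spin": 0}
    - {"xyz": [0,0,0.02],"spin": 0}
    - {"xyz": [0,0,0],"spin": 0}

```text
time: 24.5
tool_pos: [625.3, 111.8, 80.2]
tcp_rot: [-3.142, 0.0, -0.154]
contact_force: [0.2, -0.1, -0.1]
grip_width: 42.8
finger_force: 30.0
```

```bash
python3 -c "
from h import *
need(626,111.5,58,YAW-np.pi/2)"
```

```text
at [625.3 111.8  80.2] yaw -0.154 rpy [-3.142  0.   ] | shift frac [0.009 0.002 0.278] per row [0.0009 0.0002 0.0278] | spin -0.0 | t 24.5 F [ 0.2 -0.1 -0.1] w 42.8 g 30.0
```

Request:
jog_arm:
  targets:
    - {"xyz": [0,0,0.04],"spin": 0}
    - {"xyz": [0,0,0.04],"spin": 0}
    - {"xyz": [0,0,0.04],"spin": 0}
    - {"xyz": [0,0,0.04],"spin": 0}
    - {"xyz": [0,0,0.04],"spin": 0}
    - {"xyz": [0,0,0.04],"spin": 0}
    - {"xyz": [0,0,0.04],"spin": 0}
    - {"xyz": [0,0,0.03],"spin": 0}
    - {"xyz": [0,0,0.02],"spin": 0}
    - {"xyz": [0,0,0],"spin": 0}

```text
time: 25.75
tool_pos: [625.2, 111.7, 53.8]
tcp_rot: [-3.142, 0.0, -0.154]
contact_force: [-1.2, -0.0, 2.4]
grip_width: 42.5
finger_force: 30.0
```

```bash
python3 - <<'E'
from h import *
need(626,111.5,54,YAW-np.pi/2)
E
```

```text
at [625.2 111.7  53.8] yaw -0.154 rpy [-3.142  0.   ] | shift frac [ 0.01   0.001 -0.002] per row [ 0.001   0.0001 -0.0002] | spin -0.0 | t 25.75 F [-1.2 -0.   2.4] w 42.5 g 30.0
```

Force 2.4 N at the right depth means the disc is under the catches on the follower. I'll release it and rise.

Request:
jog_arm:
  targets:
    - {"xyz": [0,0,0],"spin": 0}
    - {"xyz": [0,0,0],"spin": 0}
    - {"xyz": [0,0,0],"spin": 0}
    - {"xyz": [0,0,0],"spin": 0}
    - {"xyz": [0,0,0],"spin": 0}
    - {"xyz": [0,0,0],"spin": 0}
    - {"xyz": [0,0,-0.1],"spin": 0}
    - {"xyz": [0,0,-0.3],"spin": 0}
    - {"xyz": [0,0,-0.4],"spin": 0}
    - {"xyz": [0,0,-0.4],"spin": 0}
  gripper: 68

```text
time: 27.0
tool_pos: [625.4, 111.7, 151.5]
tcp_rot: [-3.141, -0.0, -0.154]
contact_force: [-0.0, 0.3, -0.2]
grip_width: 62.6
finger_force: 0.0
```

Request:
jog_arm:
  targets:
    - {"xyz": [0,0.5,0],"spin": 0}
    - {"xyz": [0,0.5,0],"spin": 0}
    - {"xyz": [0,0.5,0],"spin": 0}
    - {"xyz": [0,0.5,0],"spin": 0}
    - {"xyz": [0,0.5,0],"spin": 0}
    - {"xyz": [0,0.5,0],"spin": 0}
    - {"xyz": [0,0.4,0],"spin": 0}
    - {"xyz": [0,0,0],"spin": 0}
    - {"xyz": [0,0,0],"spin": 0}
    - {"xyz": [0,0,0],"spin": 0}

```text
time: 28.25
tool_pos: [583.8, -155.8, 150.1]
tcp_rot: [-3.141, -0.0, -0.153]
contact_force: [-0.2, -0.7, 0.2]
grip_width: 62.3
finger_force: 0.0
```

```bash
python3 - <<'E'
from h import *
need(609.5,-312.2,2,YAW-np.pi/2)
t,s=discs()
W=np.zeros((600,800,3),np.uint8); W[:600,:480]=crop(s,350,140,80,100,6);W[:300,480:800]=crop(t,210,180,80,75,4)
cv2.imwrite("pics/c9.png",W)
E
```

```text
at [ 583.8 -155.8  150.1] yaw -0.153 rpy [-3.141 -0.   ] | shift frac [0.617 1.882 1.851] per row [0.0617 0.1882 0.1851] | spin 0.01 | t 28.25 F [-0.2 -0.7  0.2] w 62.3 g 0.0
top [[662.9, -224.1], [659.3, -269.9], [609.5, -312.4], [599.8, -242.9], [512.8, -210.0], [531.8, -436.5]]
scene [[609.8, -312.1], [531.3, -435.7]]
```

View pics/c9.png

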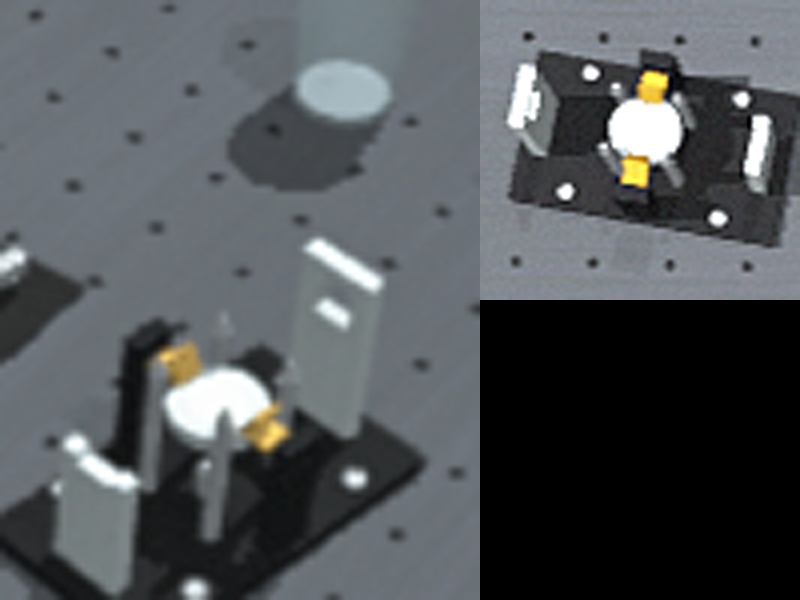

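The disc sits between the rods, at scene crop (220,400), with both brass catches over it. The next disc is at (609.6,-312.3).

Request:
jog_arm:
  targets:
    - {"xyz": [0.15,0.47,0.1],"spin": 0}
    - {"xyz": [0.15,0.47,0.2],"spin": 0}
    - {"xyz": [0.15,0.47,0.3],"spin": 0}
    - {"xyz": [0.167,0.47,0.2],"spin": 0}
    - {"xyz": [0,0,0.3],"spin": 0}
    - {"xyz": [0,0,0.2],"spin": 0}
    - {"xyz": [0,0,0.2],"spin": 0}
    - {"xyz": [0,0,0],"spin": 0}
    - {"xyz": [0,0,0],"spin": 0}
    - {"xyz": [0,0,0],"spin": 0}

```text
time: 29.6
tool_pos: [609.9, -313.4, 31.0]
tcp_rot: [3.141, -0.002, -0.154]
contact_force: [-0.8, 0.7, 0.7]
grip_width: 62.5
finger_force: 0.0
```

```bash
python3 - <<'E'
from h import *
need(609.6,-312.3,2.5,YAW-np.pi/2)
E
```

```text
at [ 609.9 -313.4   31. ] yaw -0.154 rpy [ 3.141e+00 -2.000e-03] | shift frac [-0.005 -0.013  0.356] per row [-0.0005 -0.0013  0.0356] | spin -0.0 | t 29.6 F [-0.8  0.7  0.7] w 62.5 g 0.0
```

Request:
jog_arm:
  targets:
    - {"xyz": [0,0,0.15],"spin": 0}
    - {"xyz": [0,0,0.1],"spin": 0}
    - {"xyz": [0,0,0.06],"spin": 0}
    - {"xyz": [0,0,0.04],"spin": 0}
    - {"xyz": [0,0,0],"spin": 0}
    - {"xyz": [0,0,0],"spin": 0}
    - {"xyz": [0,0,0],"spin": 0}
    - {"xyz": [0,0,0],"spin": 0}
    - {"xyz": [0,0,0],"spin": 0}
    - {"xyz": [0,0,0],"spin": 0}

```text
time: 30.85
tool_pos: [609.3, -313.2, 1.9]
tcp_rot: [-3.142, -0.0, -0.154]
contact_force: [0.2, -0.2, 0.0]
grip_width: 62.7
finger_force: 0.0
```

Request:
jog_arm:
  targets:
    - {"xyz": [0,0,0],"spin": 0}
    - {"xyz": [0,0,0],"spin": 0}
    - {"xyz": [0,0,0],"spin": 0}
    - {"xyz": [0,0,0],"spin": 0}
    - {"xyz": [0,0,0],"spin": 0}
    - {"xyz": [0,0,0],"spin": 0}
    - {"xyz": [0,0,0],"spin": 0}
    - {"xyz": [0,0,0],"spin": 0}
    - {"xyz": [0,0,0],"spin": 0}
    - {"xyz": [0,0,0],"spin": 0}
  gripper: 0

```text
time: 32.1
tool_pos: [609.3, -313.2, 1.9]
tcp_rot: [-3.142, -0.0, -0.154]
contact_force: [0.9, -0.4, 0.4]
grip_width: 42.4
finger_force: 30.0
```

```bash
python3 - <<'E'
from h import *
need(625.3,111.7,130,YAW-np.pi/2)
E
```

```text
at [ 609.3 -313.2    1.9] yaw -0.154 rpy [-3.142 -0.   ] | shift frac [-0.616 -5.28  -1.601] per row [-0.0616 -0.528  -0.1601] | spin -0.0 | t 32.1 F [ 0.9 -0.4  0.4] w 42.4 g 30.0
```

Request:
jog_arm:
  targets:
    - {"xyz": [0,0,-0.2],"spin": 0}
    - {"xyz": [0,0,-0.4],"spin": 0}
    - {"xyz": [0,0,-0.5],"spin": 0}
    - {"xyz": [0,0,-0.5],"spin": 0}
    - {"xyz": [-0.06,-0.5,0],"spin": 0}
    - {"xyz": [-0.06,-0.5,0],"spin": 0}
    - {"xyz": [-0.06,-0.5,0],"spin": 0}
    - {"xyz": [-0.06,-0.5,0],"spin": 0}
    - {"xyz": [-0.06,-0.5,0],"spin": 0}
    - {"xyz": [-0.06,-0.5,0],"spin": 0}

```text
time: 33.35
tool_pos: [617.9, -70.4, 131.4]
tcp_rot: [3.142, -0.002, -0.154]
contact_force: [-0.5, -0.2, -0.6]
grip_width: 42.7
finger_force: 30.0
```

Request:
jog_arm:
  targets:
    - {"xyz": [-0.06,-0.5,0],"spin": 0}
    - {"xyz": [-0.06,-0.5,0],"spin": 0}
    - {"xyz": [-0.06,-0.5,0],"spin": 0}
    - {"xyz": [-0.06,-0.4,0],"spin": 0}
    - {"xyz": [-0.016,-0.25,0],"spin": 0}
    - {"xyz": [0,-0.13,0],"spin": 0}
    - {"xyz": [0,0,0.1],"spin": 0}
    - {"xyz": [0,0,0],"spin": 0}
    - {"xyz": [0,0,0],"spin": 0}
    - {"xyz": [0,0,0],"spin": 0}

```text
time: 34.6
tool_pos: [625.6, 111.1, 122.1]
tcp_rot: [-3.142, -0.0, -0.155]
contact_force: [-0.2, 0.0, -0.6]
grip_width: 42.3
finger_force: 30.0
```

```bash
python3 - <<'E'
from h import *
need(625.3,111.7,80,YAW-np.pi/2)
E
```

```text
at [625.6 111.1 122.1] yaw -0.155 rpy [-3.142 -0.   ] | shift frac [-0.005 -0.007  0.526] per row [-0.0005 -0.0007  0.0526] | spin -0.01 | t 34.6 F [-0.2  0.  -0.6] w 42.3 g 30.0
```

Request:
jog_arm:
  targets:
    - {"xyz": [0,-0.01,0.15],"spin": 0}
    - {"xyz": [0,0,0.15],"spin": 0}
    - {"xyz": [0,0,0.05],"spin": 0}
    - {"xyz": [0,0,0.04],"spin": 0}
    - {"xyz": [0,0,0.04],"spin": 0}
    - {"xyz": [0,0,0.04],"spin": 0}
    - {"xyz": [0,0,0.04],"spin": 0}
    - {"xyz": [0,0,0.02],"spin": 0}
    - {"xyz": [0,0,0],"spin": 0}
    - {"xyz": [0,0,0],"spin": 0}

```text
time: 35.85
tool_pos: [625.6, 112.5, 79.6]
tcp_rot: [-3.141, -0.0, -0.154]
contact_force: [0.6, 0.1, -0.9]
grip_width: 43.0
finger_force: 30.0
```

Request:
jog_arm:
  targets:
    - {"xyz": [0,0,0.04],"spin": 0}
    - {"xyz": [0,0,0.04],"spin": 0}
    - {"xyz": [0,0,0.04],"spin": 0}
    - {"xyz": [0,0,0.04],"spin": 0}
    - {"xyz": [0,0,0.04],"spin": 0}
    - {"xyz": [0,0,0.04],"spin": 0}
    - {"xyz": [0,0,0.04],"spin": 0}
    - {"xyz": [0,0,0.03],"spin": 0}
    - {"xyz": [0,0,0.02],"spin": 0}
    - {"xyz": [0,0,0],"spin": 0}

```text
time: 37.1
tool_pos: [625.5, 112.5, 53.0]
tcp_rot: [-3.142, 0.0, -0.154]
contact_force: [0.8, -0.2, 2.8]
grip_width: 43.1
finger_force: 30.0
```

Request:
jog_arm:
  targets:
    - {"xyz": [0,0,0],"spin": 0}
    - {"xyz": [0,0,0],"spin": 0}
    - {"xyz": [0,0,0],"spin": 0}
    - {"xyz": [0,0,0],"spin": 0}
    - {"xyz": [0,0,0],"spin": 0}
    - {"xyz": [0,0,0],"spin": 0}
    - {"xyz": [0,0,-0.1],"spin": 0}
    - {"xyz": [0,0,-0.3],"spin": 0}
    - {"xyz": [0,0,-0.4],"spin": 0}
    - {"xyz": [0,0,-0.4],"spin": 0}
  gripper: 68

```text
time: 38.35
tool_pos: [625.6, 112.5, 150.7]
tcp_rot: [-3.141, -0.0, -0.154]
contact_force: [0.3, 0.3, 0.7]
grip_width: 62.6
finger_force: 0.0
```

Request:
jog_arm:
  targets:
    - {"xyz": [0,0.5,0],"spin": 0}
    - {"xyz": [0,0.5,0],"spin": 0}
    - {"xyz": [0,0.5,0],"spin": 0}
    - {"xyz": [0,0.5,0],"spin": 0}
    - {"xyz": [0,0.5,0],"spin": 0}
    - {"xyz": [0,0.5,0],"spin": 0}
    - {"xyz": [0,0.4,0],"spin": 0}
    - {"xyz": [0,0,0],"spin": 0}
    - {"xyz": [0,0,0],"spin": 0}
    - {"xyz": [0,0,0],"spin": 0}

```text
time: 39.6
tool_pos: [584.0, -155.1, 149.3]
tcp_rot: [-3.141, -0.0, -0.153]
contact_force: [-0.7, -0.3, -0.2]
grip_width: 62.6
finger_force: 0.0
```

```bash
python3 - <<'E'
from h import *
need(531.5,-436,2,YAW-np.pi/2)
t,s=discs()
# disc top in magazine: compare white blob with first-disc picture
for n,im,(x,y,w,h) in (("top",t,(235,190,35,40)),("scene",s,(372,195,32,25))):
    print(n,[(b[0]+[x,y],b[1][2:]) for b in blobs(im[y:y+h,x:x+w],(0,0,170),(180,50,255),40)],[ (proj(n,np.r_[625.4,111.7,z])).round(1) for z in(62,70,77)])
cv2.imwrite("pics/c10.png",np.hstack([crop(s,350,140,80,100,5),crop(t,210,180,80,100,5)]))
E
```

```text
at [ 584.  -155.1  149.3] yaw -0.153 rpy [-3.141 -0.   ] | shift frac [-0.11   3.57   1.841] per row [-0.011   0.357   0.1841] | spin 0.01 | t 39.6 F [-0.7 -0.3 -0.2] w 62.6 g 0.0
top [[662.6, -223.5], [659.0, -268.6], [599.8, -241.5], [513.2, -209.6], [531.6, -436.2]]
scene [[531.3, -435.5]]
top [(array([250.55, 212.35]), [20, 17, 231])] [array([250.4, 212.3]), array([250. , 211.6]), array([249.7, 210.9])]
scene [(array([385.72, 206.34]), [17, 12, 137])] [array([386. , 206.7]), array([386.3, 204.5]), array([386.6, 202.4])]
```

View pics/c10.png

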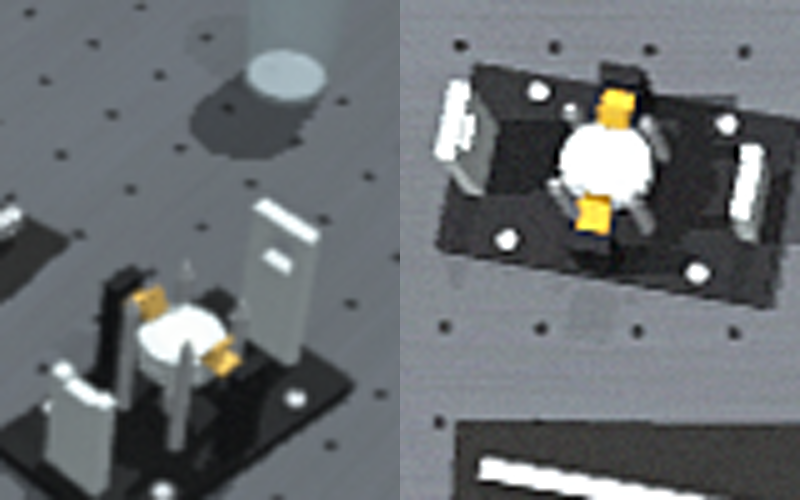

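The second disc is in as well: its centre pixel matches z = 62 in both views and both catches are over it. The last disc is at (531.5,-435.9).

Request:
jog_arm:
  targets:
    - {"xyz": [-0.01,0.4,0],"spin": 0}
    - {"xyz": [-0.02,0.5,0],"spin": 0}
    - {"xyz": [-0.02,0.5,0],"spin": 0}
    - {"xyz": [-0.02,0.5,0],"spin": 0}
    - {"xyz": [-0.02,0.5,0.2],"spin": 0}
    - {"xyz": [-0.02,0.5,0.3],"spin": 0}
    - {"xyz": [0,0.4,0.3],"spin": 0}
    - {"xyz": [0,0.27,0.3],"spin": 0}
    - {"xyz": [0,0,0.2],"spin": 0}
    - {"xyz": [0,0,0.1],"spin": 0}

```text
time: 40.95
tool_pos: [531.4, -435.6, 36.0]
tcp_rot: [-3.14, 0.001, -0.153]
contact_force: [0.2, -0.6, -0.6]
grip_width: 62.5
finger_force: 0.0
```

```bash
python3 - <<'E'
from h import *
need(531.5,-435.9,2.2,YAW-np.pi/2)
E
```

```text
at [ 531.4 -435.6   36. ] yaw -0.153 rpy [-3.14e+00  1.00e-03] | shift frac [0.002 0.004 0.423] per row [0.0002 0.0004 0.0423] | spin 0.0 | t 40.95 F [ 0.2 -0.6 -0.6] w 62.5 g 0.0
```

Request:
jog_arm:
  targets:
    - {"xyz": [0,0,0.2],"spin": 0}
    - {"xyz": [0,0,0.12],"spin": 0}
    - {"xyz": [0,0,0.06],"spin": 0}
    - {"xyz": [0,0,0.04],"spin": 0}
    - {"xyz": [0,0,0],"spin": 0}
    - {"xyz": [0,0,0],"spin": 0}
    - {"xyz": [0,0,0],"spin": 0}
    - {"xyz": [0,0,0],"spin": 0}
    - {"xyz": [0,0,0],"spin": 0}
    - {"xyz": [0,0,0],"spin": 0}

```text
time: 42.2
tool_pos: [531.2, -437.1, 3.5]
tcp_rot: [-3.142, -0.0, -0.154]
contact_force: [-1.0, 0.4, 0.4]
grip_width: 62.7
finger_force: 0.0
```

Request:
jog_arm:
  targets:
    - {"xyz": [0,0,0],"spin": 0}
    - {"xyz": [0,0,0],"spin": 0}
    - {"xyz": [0,0,0],"spin": 0}
    - {"xyz": [0,0,0],"spin": 0}
    - {"xyz": [0,0,0],"spin": 0}
    - {"xyz": [0,0,0],"spin": 0}
    - {"xyz": [0,0,0],"spin": 0}
    - {"xyz": [0,0,0],"spin": 0}
    - {"xyz": [0,0,0],"spin": 0}
    - {"xyz": [0,0,0],"spin": 0}
  gripper: 0

```text
time: 43.45
tool_pos: [531.2, -437.1, 3.5]
tcp_rot: [-3.142, -0.0, -0.154]
contact_force: [0.2, -0.6, 0.0]
grip_width: 42.2
finger_force: 30.0
```

```bash
python3 - <<'E'
from h import *
need(625.3,111.7,130,YAW-np.pi/2)
E
```

```text
at [ 531.2 -437.1    3.5] yaw -0.154 rpy [-3.142 -0.   ] | shift frac [ 0.111 -6.96  -1.581] per row [ 0.0111 -0.696  -0.1581] | spin -0.0 | t 43.45 F [ 0.2 -0.6  0. ] w 42.2 g 30.0
```

Request:
jog_arm:
  targets:
    - {"xyz": [0,0,-0.2],"spin": 0}
    - {"xyz": [0,0,-0.4],"spin": 0}
    - {"xyz": [0,0,-0.5],"spin": 0}
    - {"xyz": [0,-0.2,-0.48],"spin": 0}
    - {"xyz": [0.01,-0.5,0],"spin": 0}
    - {"xyz": [0.01,-0.55,0],"spin": 0}
    - {"xyz": [0.01,-0.55,0],"spin": 0}
    - {"xyz": [0.01,-0.55,0],"spin": 0}
    - {"xyz": [0.01,-0.55,0],"spin": 0}
    - {"xyz": [0.01,-0.55,0],"spin": 0}

```text
time: 44.7
tool_pos: [578.8, -163.9, 131.4]
tcp_rot: [3.141, -0.002, -0.154]
contact_force: [0.6, -0.3, -0.1]
grip_width: 42.5
finger_force: 30.0
```

Request:
jog_arm:
  targets:
    - {"xyz": [0.01,-0.55,0],"spin": 0}
    - {"xyz": [0.01,-0.55,0],"spin": 0}
    - {"xyz": [0.01,-0.55,0],"spin": 0}
    - {"xyz": [0.01,-0.55,0],"spin": 0}
    - {"xyz": [0,-0.55,0],"spin": 0}
    - {"xyz": [0,-0.4,0],"spin": 0}
    - {"xyz": [0,-0.25,0],"spin": 0}
    - {"xyz": [0,-0.1,0],"spin": 0}
    - {"xyz": [0,0,0.1],"spin": 0}
    - {"xyz": [0,0,0],"spin": 0}

```text
time: 45.95
tool_pos: [623.9, 109.9, 120.9]
tcp_rot: [3.141, 0.002, -0.155]
contact_force: [0.3, 0.1, 0.0]
grip_width: 42.6
finger_force: 30.0
```

```bash
python3 - <<'E'
from h import *
need(625.3,111.7,81,YAW-np.pi/2)
E
```

```text
at [623.9 109.9 120.9] yaw -0.155 rpy [3.141e+00 2.000e-03] | shift frac [ 0.014 -0.025  0.498] per row [ 0.0014 -0.0025  0.0498] | spin -0.02 | t 45.95 F [0.3 0.1 0. ] w 42.6 g 30.0
```

Request:
jog_arm:
  targets:
    - {"xyz": [0.01,-0.01,0.15],"spin": 0}
    - {"xyz": [0,0,0.12],"spin": 0}
    - {"xyz": [0,0,0.05],"spin": 0}
    - {"xyz": [0,0,0.04],"spin": 0}
    - {"xyz": [0,0,0.04],"spin": 0}
    - {"xyz": [0,0,0.04],"spin": 0}
    - {"xyz": [0,0,0.04],"spin": 0}
    - {"xyz": [0,0,0.02],"spin": 0}
    - {"xyz": [0,0,0],"spin": 0}
    - {"xyz": [0,0,0],"spin": 0}

```text
time: 47.2
tool_pos: [625.5, 111.8, 82.1]
tcp_rot: [-3.141, -0.0, -0.154]
contact_force: [-0.0, 1.0, -0.3]
grip_width: 42.2
finger_force: 30.0
```

```bash
python3 - <<'E'
from h import *
need(625.3,111.7,54.8,YAW-np.pi/2)
E
```

```text
at [625.5 111.8  82.1] yaw -0.154 rpy [-3.141 -0.   ] | shift frac [-0.002  0.001  0.341] per row [-0.0002  0.0001  0.0341] | spin -0.0 | t 47.2 F [-0.   1.  -0.3] w 42.2 g 30.0
```

Request:
jog_arm:
  targets:
    - {"xyz": [0,0,0.04],"spin": 0}
    - {"xyz": [0,0,0.04],"spin": 0}
    - {"xyz": [0,0,0.04],"spin": 0}
    - {"xyz": [0,0,0.04],"spin": 0}
    - {"xyz": [0,0,0.04],"spin": 0}
    - {"xyz": [0,0,0.04],"spin": 0}
    - {"xyz": [0,0,0.04],"spin": 0}
    - {"xyz": [0,0,0.04],"spin": 0}
    - {"xyz": [0,0,0.02],"spin": 0}
    - {"xyz": [0,0,0],"spin": 0}

```text
time: 48.45
tool_pos: [625.6, 111.8, 54.6]
tcp_rot: [-3.141, -0.0, -0.154]
contact_force: [2.5, 1.2, 2.6]
grip_width: 42.0
finger_force: 30.0
```

Request:
jog_arm:
  targets:
    - {"xyz": [0,0,0],"spin": 0}
    - {"xyz": [0,0,0],"spin": 0}
    - {"xyz": [0,0,0],"spin": 0}
    - {"xyz": [0,0,0],"spin": 0}
    - {"xyz": [0,0,0],"spin": 0}
    - {"xyz": [0,0,0],"spin": 0}
    - {"xyz": [0,0,-0.1],"spin": 0}
    - {"xyz": [0,0,-0.3],"spin": 0}
    - {"xyz": [0,0,-0.4],"spin": 0}
    - {"xyz": [0,0,-0.4],"spin": 0}
  gripper: 68

```text
time: 49.7
tool_pos: [625.4, 111.7, 152.3]
tcp_rot: [-3.141, -0.0, -0.154]
contact_force: [0.4, 0.6, -1.0]
grip_width: 62.1
finger_force: 0.0
```

Request:
jog_arm:
  targets:
    - {"xyz": [-0.3,0.5,0],"spin": 0}
    - {"xyz": [-0.3,0.5,0],"spin": 0}
    - {"xyz": [-0.3,0.5,0],"spin": 0}
    - {"xyz": [-0.3,0.5,0],"spin": 0}
    - {"xyz": [-0.3,0.3,0],"spin": 0}
    - {"xyz": [-0.3,0.2,0],"spin": 0}
    - {"xyz": [0,0,0],"spin": -1}
    - {"xyz": [0,0,0],"spin": -1}
    - {"xyz": [0,0,0],"spin": -1}
    - {"xyz": [0,0,0],"spin": -1}

```text
time: 50.95
tool_pos: [452.6, -63.9, 151.4]
tcp_rot: [3.141, -0.001, 0.249]
contact_force: [-0.1, -0.0, -0.2]
grip_width: 62.3
finger_force: 0.0
```

```bash
python3 - <<'E'
from h import *
need(439.8,-56.1,10.5,YAW)
t=bot.capture("top"); s=bot.capture("scene")
for n,im,(x,y,w,h) in (("top",t,(235,190,35,40)),("scene",s,(372,195,32,25))):
    print(n,[(b[0]+[x,y],b[1][2:]) for b in blobs(im[y:y+h,x:x+w],(0,0,170),(180,50,255),40)],[ (proj(n,np.r_[625.4,111.7,z])).round(1) for z in(62,70,77)])
cv2.imwrite("pics/c11.png",np.hstack([crop(s,350,140,80,100,5),crop(t,210,180,80,100,5)]))
cv2.imwrite("pics/t11.png",t)
E
```

```text
at [452.6 -63.9 151.4] yaw 0.249 rpy [ 3.141e+00 -1.000e-03] | shift frac [ 0.072 -0.173  1.762] per row [ 0.0072 -0.0173  0.1762] | spin -11.68 | t 50.95 F [-0.1 -0.  -0.2] w 62.3 g 0.0
top [(array([250.94, 212.36]), [19, 17, 229])] [array([250.4, 212.3]), array([250. , 211.6]), array([249.7, 210.9])]
scene [(array([385.4 , 206.39]), [18, 12, 136])] [array([386. , 206.7]), array([386.3, 204.5]), array([386.6, 202.4])]
```

```bash
python3 - <<'E'
from h import *
a=cv2.imread("pics/c10.png").astype(int);b=cv2.imread("pics/c11.png").astype(int)
d=abs(a-b).max(2); print("scene mag diff",d[230:420,80:270].max(),(d[230:420,80:270]>40).sum(),"top",d[60:300,530:680].max(),(d[60:300,530:680]>40).sum())
t=cv2.imread("pics/t11.png")
x,y,w,h=205,255,130,60
m=cv2.inRange(cv2.cvtColor(t[y:y+h,x:x+w],cv2.COLOR_BGR2HSV),(0,0,170),(180,60,255)); print("bar mask",[ (b[0]+[x,y],b[1]) for b in blobs(t[y:y+h,x:x+w],(0,0,170),(180,60,255))])
E
```

```text
scene mag diff 103 762 top 134 639
bar mask [(array([286.93, 261.05]), [76, 0, 13, 15, 125]), (array([315.69, 269.56]), [87, 0, 43, 37, 1205]), (array([261.26, 279.23]), [21, 17, 60, 19, 329]), (array([307.34, 288.41]), [91, 25, 32, 15, 206]), (array([264.59, 307.99]), [53, 44, 14, 16, 131]), (array([279.97, 311.18]), [66, 52, 21, 8, 125])]
```

Request:
jog_arm:
  targets:
    - {"xyz": [0,0,0],"spin": -1}
    - {"xyz": [0,0,0],"spin": -1}
    - {"xyz": [0,0,0],"spin": -1}
    - {"xyz": [0,0,0],"spin": -1}
    - {"xyz": [0,0,0],"spin": -1}
    - {"xyz": [0,0,0],"spin": -1}
    - {"xyz": [0,0,0],"spin": -1}
    - {"xyz": [0,0,0],"spin": -1}
    - {"xyz": [0,0,0],"spin": -1}
    - {"xyz": [0,0,0],"spin": -1}

```text
time: 52.3
tool_pos: [452.6, -63.8, 151.1]
tcp_rot: [3.141, -0.0, 1.247]
contact_force: [0.0, 0.1, 0.6]
grip_width: 62.2
finger_force: 0.0
```

Request:
jog_arm:
  targets:
    - {"xyz": [0,0,0],"spin": -1}
    - {"xyz": [0,0,0],"spin": -0.68}
    - {"xyz": [0.07,-0.17,0.2],"spin": 0}
    - {"xyz": [0,0,0.3],"spin": 0}
    - {"xyz": [0,0,0.3],"spin": 0}
    - {"xyz": [0,0,0.2],"spin": 0}
    - {"xyz": [0,0,0.1],"spin": 0}
    - {"xyz": [0,0,0],"spin": 0}
    - {"xyz": [0,0,0],"spin": 0}
    - {"xyz": [0,0,0],"spin": 0}

```text
time: 53.55
tool_pos: [440.3, -56.2, 63.3]
tcp_rot: [3.14, 0.0, 1.414]
contact_force: [-0.4, 0.5, -0.1]
grip_width: 62.6
finger_force: 0.0
```

```bash
python3 - <<'E'
from h import *
need(439.8,-56.1,10.5,YAW)
E
```

```text
at [440.3 -56.2  63.3] yaw 1.414 rpy [3.14 0.  ] | shift frac [ 0.001 -0.006  0.66 ] per row [ 0.0001 -0.0006  0.066 ] | spin -0.03 | t 53.55 F [-0.4  0.5 -0.1] w 62.6 g 0.0
```

View pics/c11.png

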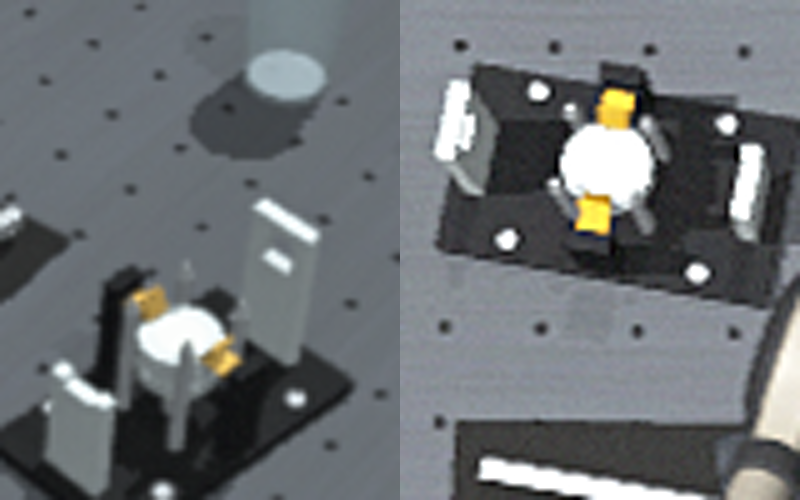

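Request:
jog_arm:
  targets:
    - {"xyz": [0,0,0.2],"spin": 0}
    - {"xyz": [0,0,0.2],"spin": 0}
    - {"xyz": [0,0,0.15],"spin": 0}
    - {"xyz": [0,0,0.07],"spin": 0}
    - {"xyz": [0,0,0.03],"spin": 0}
    - {"xyz": [0,0,0],"spin": 0}
    - {"xyz": [0,0,0],"spin": 0}
    - {"xyz": [0,0,0],"spin": 0}
    - {"xyz": [0,0,0],"spin": 0}
    - {"xyz": [0,0,0],"spin": 0}

```text
time: 54.8
tool_pos: [439.9, -56.1, 10.8]
tcp_rot: [3.141, -0.0, 1.414]
contact_force: [-0.7, -0.5, 0.5]
grip_width: 62.2
finger_force: 0.0
```

Request:
jog_arm:
  targets:
    - {"xyz": [0,0,0],"spin": 0}
    - {"xyz": [0,0,0],"spin": 0}
    - {"xyz": [0,0,0],"spin": 0}
    - {"xyz": [0,0,0],"spin": 0}
    - {"xyz": [0,0,0],"spin": 0}
    - {"xyz": [0,0,0],"spin": 0}
    - {"xyz": [0,0,0],"spin": 0}
    - {"xyz": [0,0,0],"spin": 0}
    - {"xyz": [0,0,0],"spin": 0}
    - {"xyz": [0,0,0],"spin": 0}
  gripper: 0

```text
time: 56.05
tool_pos: [439.8, -56.1, 10.7]
tcp_rot: [-3.142, -0.0, 1.414]
contact_force: [-0.9, 0.2, 0.8]
grip_width: 14.0
finger_force: 30.0
```

All three discs are in under both catches, with the top disc at (183,335) scene crop and (607,165) top crop. The bar is gripped again, so I'll lift it and carry it to behind the lip.

Request:
jog_arm:
  targets:
    - {"xyz": [0,0,-0.1],"spin": -0.03}
    - {"xyz": [0,0,-0.25],"spin": 0}
    - {"xyz": [0,0,-0.35],"spin": 0}
    - {"xyz": [0,0,-0.35],"spin": 0}
    - {"xyz": [0,0,-0.35],"spin": 0}
    - {"xyz": [0,0,-0.35],"spin": 0}
    - {"xyz": [0,0,0],"spin": 0}
    - {"xyz": [0,0,0],"spin": 0}
    - {"xyz": [0,0,0],"spin": 0}
    - {"xyz": [0,0,0],"spin": 0}

```text
time: 57.3
tool_pos: [439.4, -56.0, 149.9]
tcp_rot: [-3.14, -0.0, 1.417]
contact_force: [0.4, -0.5, -1.2]
grip_width: 13.5
finger_force: 30.0
```

Request:
jog_arm:
  targets:
    - {"xyz": [0,0.2,0],"spin": 0}
    - {"xyz": [0,0.3,0],"spin": 0}
    - {"xyz": [0,0.4,0],"spin": 0}
    - {"xyz": [0,0.4,0],"spin": 0}
    - {"xyz": [0,0.4,0],"spin": 0}
    - {"xyz": [0.1,0.2,0],"spin": 0}
    - {"xyz": [0.03,0.09,0],"spin": 0}
    - {"xyz": [0,0,0],"spin": 0}
    - {"xyz": [0,0,0],"spin": 0}
    - {"xyz": [0,0,0],"spin": 0}

```text
time: 58.55
tool_pos: [598.3, -70.4, 150.9]
tcp_rot: [-3.141, -0.0, 1.417]
contact_force: [0.2, 0.1, -1.7]
grip_width: 13.4
finger_force: 30.0
```

```bash
cat >> h.py <<'E'
def tip():
    """bar tip: far end of the bright bar in both views, triangulated"""
    o=bot.get_obs(); p=o["tool_pos"]; y=o["tcp_rot"][2]; d=np.array([np.cos(y),np.sin(y)])
    out={}
    for n in("top","scene"):
        im=bot.capture(n); cv2.imwrite(f"pics/tip_{n}.png",im)
        g=np.r_[p[:2]+d*231,p[2]-3]; q0=proj(n,np.r_[p[:2]+d*110,p[2]+3]); q1=proj(n,g); e=(q1-q0)/np.linalg.norm(q1-q0); nn=np.array([-e[1],e[0]])
        L=np.linalg.norm(q1-q0); gr=im.max(2).astype(np.float32)
        a=np.arange(0.3*L,L+14,.25); w=np.arange(-8,8.1,.5)
        X=q0+a[:,None,None]*e+w[None,:,None]*nn
        S=cv2.remap(gr,X[...,0].astype(np.float32),X[...,1].astype(np.float32),cv2.INTER_LINEAR)
        B=S>(175 if n=="top" else 150); 
        prof=B.sum(1)*.5; k=np.nonzero(prof>=2)[0]
        # contiguous run from the start
        run=k[0]
        for i in k: 
            if i-run<=4: run=i
            else: break
        cen=[(w*B[i]).sum()/B[i].sum() for i in range(max(run-30,0),run-4) if B[i].sum()]
        uv=q0+a[run]*e+np.median(cen)*nn; out[n]=uv; print(n,"pred",q1.round(1),"tip px",uv.round(1),"width",prof[run-20])
    P,err=tri(out["top"],out["scene"]); r=P[:2]-O; c,s=np.cos(YAW),np.sin(YAW)
    print("tip top-edge world",P.round(1),"err",round(err,1),"mag",(c*r[0]+s*r[1]).round(1),(-s*r[0]+c*r[1]).round(1))
O=np.array([625.5,111.7])
E
python3 - <<'E'
from h import *
need(599,-70,83,YAW); tip()
t,s=[cv2.imread(f"pics/tip_{n}.png") for n in("top","scene")]
cv2.imwrite("pics/c12.png",np.hstack([crop(s,320,120,110,120,4),crop(t,200,170,90,120,4)]))
E
```

```text
at [598.3 -70.4 150.9] yaw 1.417 rpy [-3.141 -0.   ] | shift frac [0.006 0.008 0.849] per row [0.0006 0.0008 0.0849] | spin -0.0 | t 58.55 F [ 0.2  0.1 -1.7] w 13.4 g 30.0
top pred [226.5 200.4] tip px [218.1 201.2] width 5.5
scene pred [402.9 172.9] tip px [404.6 170.1] width 5.5
tip top-edge world [630.3 176.5 143.9] err 5.5 mag 64.8 5.2
```

```bash
cat >> h.py <<'E'
def inplane(uv,n="scene",lat=0):
    o=bot.get_obs(); p=o["tool_pos"]; y=o["tcp_rot"][2]; d=np.array([np.cos(y),np.sin(y)]); m=np.array([-d[1],d[0],0])
    e,r=ray(n,uv); t=((p-e)@m+lat)/(r@m); q=e+t*r
    print(n,uv,"along from grip",((q-p)[:2]@d).round(1),"z",q[2].round(1))
E
python3 - <<'E'
from h import *
inplane(np.array([404.6,170.1])); inplane(np.array([404.6,170.1]),lat=3)
E
```

```text
scene [404.6 170.1] along from grip 235.8 z 154.3
scene [404.6 170.1] along from grip 239.8 z 150.2
```

View pics/c12.png

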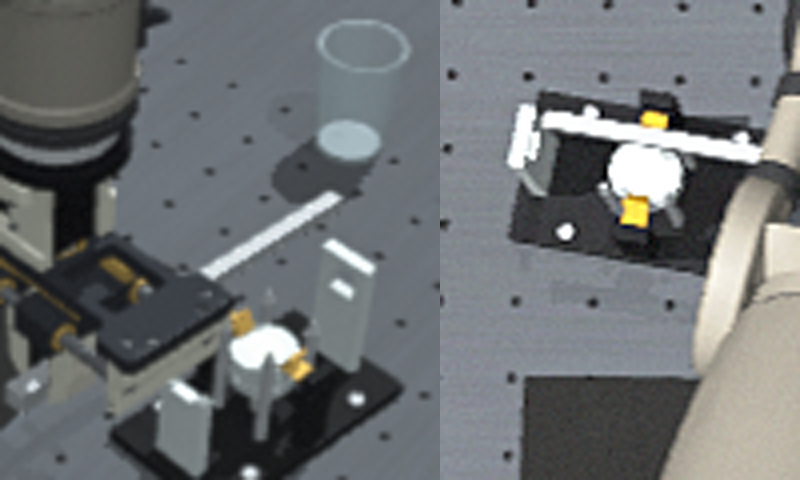

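The crop shows the bar held high and straight, tip at top pixel (225.7,199.2) and scene pixel (405,169.3), with the discs and magazine undisturbed. That uses up the picture allowance, so I'll work with numbers from here.

```bash
python3 - <<'E'
from h import *
for a in((225.7,199.2),(226.3,199.6)):
  for b in((405,169.6),(404.3,170)):
    P,e=tri(a,b); r=P[:2]-O; c,s=np.cos(YAW),np.sin(YAW); print(P.round(1),round(e,1),"mag",(c*r[0]+s*r[1]).round(1),(-s*r[0]+c*r[1]).round(1))
E
```

```text
[635.6 159.4 157.7] 3.3 mag 48.6 -2.6
[635.1 158.9 156.8] 1.4 mag 48.1 -2.2
[635.2 158.4 157.9] 4.9 mag 47.7 -2.4
[634.7 158.  157. ] 3.0 mag 47.1 -2.0
```

Request:
jog_arm:
  targets:
    - {"xyz": [0,-0.02,0.2],"spin": 0}
    - {"xyz": [0,0,0.2],"spin": 0}
    - {"xyz": [0,0,0.2],"spin": 0}
    - {"xyz": [0,0,0.15],"spin": 0}
    - {"xyz": [0,0,0.1],"spin": 0}
    - {"xyz": [0,0,0.03],"spin": 0}
    - {"xyz": [0,0,0],"spin": 0}
    - {"xyz": [0,0,0],"spin": 0}
    - {"xyz": [0,0,0],"spin": 0}
    - {"xyz": [0,0,0],"spin": 0}

```text
time: 59.9
tool_pos: [597.3, -70.0, 80.6]
tcp_rot: [3.141, -0.0, 1.417]
contact_force: [0.6, -0.1, -1.2]
grip_width: 13.7
finger_force: 30.0
```

```bash
python3 - <<'E'
from h import *
need(599,-70,80,YAW)
s=bot.capture("scene"); t=bot.capture("top"); cv2.imwrite("pics/s13.png",s); cv2.imwrite("pics/t13.png",t)
o=bot.get_obs(); p=o["tool_pos"]; d=np.array([np.cos(YAW),np.sin(YAW)])
# brightness along bar's top edge line in each view, tip region
for n,im in(("scene",s),("top",t)):
    for z in (80,85,90):
        row=[]
        for a in range(190,262,4):
            q=proj(n,np.r_[p[:2]+d*a,z]); row.append(int(cv2.getRectSubPix(im.max(2),(1,1),tuple(map(float,q)))[0,0]))
        print(n,z,row)
# hole / plate-face row profile: vertical scan in bar plane at mag x=60 (just before plate)
for a in (215,222,226,230,234):
    print("scan a",a,[int(cv2.getRectSubPix(s.max(2),(1,1),tuple(map(float,proj("scene",np.r_[p[:2]+d*a,z]))))[0,0]) for z in range(64,104,2)])
E
```

```text
at [597.3 -70.   80.6] yaw 1.417 rpy [ 3.141 -0.   ] | shift frac [0.004 0.021 0.007] per row [0.0004 0.0021 0.0007] | spin -0.0 | t 59.9 F [ 0.6 -0.1 -1.2] w 13.7 g 30.0
scene 80 [125, 106, 108, 112, 106, 105, 105, 111, 109, 106, 115, 114, 120, 170, 228, 215, 133, 115]
scene 85 [172, 185, 179, 166, 196, 180, 166, 195, 178, 173, 184, 173, 155, 168, 157, 123, 114, 120]
scene 90 [230, 234, 232, 231, 234, 233, 232, 232, 232, 232, 217, 160, 127, 125, 119, 120, 123, 176]
top 80 [251, 255, 255, 255, 254, 255, 255, 255, 255, 255, 255, 149, 99, 121, 117, 250, 232, 255]
top 85 [254, 254, 255, 255, 255, 255, 255, 255, 255, 255, 251, 82, 113, 117, 167, 253, 244, 255]
top 90 [253, 254, 255, 255, 255, 255, 255, 255, 255, 255, 227, 49, 122, 113, 214, 243, 255, 255]
scan a 215 [43, 42, 45, 50, 68, 85, 99, 104, 104, 124, 150, 200, 227, 233, 234, 233, 235, 220, 177, 148]
scan a 222 [76, 89, 107, 115, 115, 113, 111, 107, 109, 122, 155, 199, 216, 232, 233, 229, 224, 193, 158, 135]
scan a 226 [117, 121, 121, 120, 118, 116, 111, 108, 106, 127, 151, 196, 226, 232, 233, 230, 200, 171, 140, 125]
scan a 230 [126, 125, 124, 124, 122, 118, 113, 108, 115, 130, 169, 195, 220, 217, 204, 168, 141, 127, 124, 123]
scan a 234 [127, 126, 126, 125, 124, 121, 117, 111, 114, 125, 155, 188, 176, 160, 138, 128, 125, 125, 125, 125]
```

```bash
python3 - <<'E'
from h import *
s=cv2.imread("pics/s13.png")
f=lambda p:proj("scene",np.r_[mag(*p[:2]),p[2]]).round(1)
for p in((68,-9,70),(68,9,70),(68,-9,90),(68,9,90),(76,-9,70),(76,9,70),(68,-19,98),(68,19,98),(76,-19,98),(76,19,98)): print(p,f(p))
# bright patches near plate before bar arrived
import os
a=cv2.imread("pics/s2.png" ) if 0 else cv2.imread("pics/c11.png")
sc=cv2.cvtColor(a[:, :400],cv2.COLOR_BGR2GRAY)
n,l,st,c=cv2.connectedComponentsWithStats((sc>200).astype(np.uint8))
for i in range(1,n):
    if st[i,4]>60: print("c11 blob",(c[i]/5+[350,140]-.4).round(1),(st[i,:2]/5+[350,140]).round(1),(st[i,2:4]/5).round(1))
E
```

```text
(68, -9, 70) [407.1 194.3]
(68, 9, 70) [401.9 190.8]
(68, -9, 90) [408.1 188.5]
(68, 9, 90) [402.9 185. ]
(76, -9, 70) [409.2 193. ]
(76, 9, 70) [404.  189.5]
(68, -19, 98) [411.5 188.1]
(68, 19, 98) [400.3 180.7]
(76, -19, 98) [413.6 186.7]
(76, 19, 98) [402.4 179.4]
c11 blob [407.  183.7] [401.2 180. ] [12.2  8.4]
c11 blob [351.3 182.8] [350.  181.8] [3.8 3.2]
c11 blob [405.2 191.6] [403.2 190.2] [4.8 4. ]
c11 blob [385.6 206.4] [377.8 201.4] [17.2 11.4]
c11 blob [395.1 211.9] [394.2 211. ] [2.6 3. ]
c11 blob [362.2 213.6] [361.  212.6] [3.4 3. ]
c11 blob [367.2 218.3] [363.4 215.6] [9.2 6. ]
c11 blob [408.8 219.3] [408. 219.] [2.6 1.8]
c11 blob [382.  237.7] [381.2 237.2] [2.4 2. ]
```

```bash
python3 - <<'E'
from h import *
t=cv2.imread("pics/t13.png"); p=bot.get_obs()["tool_pos"]; d=np.array([np.cos(YAW),np.sin(YAW)]); m=np.array([-d[1],d[0]])
g=t.max(2)
for z in(88,):
  for a in(150,180,195,205,215,222):
    L=np.arange(-12,12.1,.5); v=np.array([cv2.getRectSubPix(g,(1,1),tuple(map(float,proj("top",np.r_[p[:2]+d*a+m*l,z]))))[0,0] for l in L]).astype(float)
    k=v>185; print("a",a,"lat centre",L[k].mean().round(2) if k.any() else None,"w",k.sum()*.5)
print("TCP mag y",(p[:2]-O)@m, "mag x",(p[:2]-O)@d)
f=lambda q:proj("top",np.r_[mag(*q[:2]),q[2]]).round(2)
print("pred plate top",np.mean([f((x,y,98)) for x in(68,76) for y in(-19,19)],0))
a=cv2.imread("pics/c11.png"); sc=a[:,400:].max(2)
n,l,st,c=cv2.connectedComponentsWithStats((sc>215).astype(np.uint8))
for i in range(1,n):
    if st[i,4]>60: print("c11 blob",(c[i]/5+[210,180]-.4).round(1),(st[i,:2]/5+[210,180]).round(1),(st[i,2:4]/5).round(1))
E
```

```text
a 150 lat centre -1.0 w 9.5
a 180 lat centre -0.29 w 23.0
a 195 lat centre 0.97 w 18.5
a 205 lat centre 0.0 w 9.5
a 215 lat centre -0.75 w 10.0
a 222 lat centre -0.5 w 9.5
TCP mag y 0.08056448807034343 mag x -183.90002106828837
pred plate top [219.685 203.95 ]
c11 blob [220.5 204. ] [217.  196.2] [ 7.8 15.8]
c11 blob [237.3 197.8] [236.2 196.6] [3.4 3.2]
c11 blob [251.2 210.5] [242.2 198.2] [18.2 23.4]
c11 blob [275.  204.4] [273.6 203.2] [3.4 3.4]
c11 blob [278.9 215.9] [276.2 209.2] [ 6.2 14.8]
c11 blob [248.3 222.6] [245.2 219.2] [6.8 7.4]
c11 blob [230.9 227.5] [229.6 226.2] [3.4 3.6]
c11 blob [269.  234.1] [267.6 233.2] [4. 3.]
c11 blob [286.6 258. ] [281.8 242.4] [ 8.2 26.4]
c11 blob [244.1 276.2] [226.2 272. ] [44.2  8. ]
c11 blob [280.2 274.3] [278.6 274.4] [4.  0.8]
```

```bash
cat >> h.py <<'E'
def band(s,A,lat=0):
    p=bot.get_obs()["tool_pos"]; d=np.array([np.cos(YAW),np.sin(YAW)]); m=np.array([-d[1],d[0]]); Z=np.arange(60,125,.5); R=[]
    for a in A:
        v=np.array([cv2.getRectSubPix(s.max(2),(1,1),tuple(map(float,proj("scene",np.r_[p[:2]+d*a+m*lat,z]))))[0,0] for z in Z])
        k=Z[v>171]; R.append((a,k.min(),k.max(),k.mean().round(1)) if len(k) else (a,None))
    return R
E
python3 - <<'E'
from h import *
s=cv2.imread("pics/s13.png")
for r in band(s,(130,150,170,190,210,225)): print(r)
# control: bar at home in first picture, top face z=80 at mag x 20..60
s0=cv2.imread("pics/scene0.png")
for r in band(s0,(183.9+20,183.9+35,183.9+50)): print("home",r)
E
```

```text
(130, np.float64(86.0), np.float64(98.5), np.float64(92.2))
(150, np.float64(85.5), np.float64(113.0), np.float64(98.2))
(170, np.float64(60.0), np.float64(100.0), np.float64(79.6))
(190, np.float64(60.0), np.float64(100.0), np.float64(79.8))
(210, np.float64(85.0), np.float64(100.5), np.float64(92.8))
(225, np.float64(85.5), np.float64(98.0), np.float64(91.8))
home (203.9, np.float64(74.5), np.float64(88.5), np.float64(81.5))
home (218.9, np.float64(73.0), np.float64(88.0), np.float64(80.5))
home (233.9, np.float64(74.5), np.float64(124.5), np.float64(97.1))
```

The bar is almost level with its tip centre about 6 mm above the eyelet's centre, so I'll lower it 6 mm and slide the tip 36 mm forward.

Request:
jog_arm:
  targets:
    - {"xyz": [0,0,0.05],"spin": 0}
    - {"xyz": [0,0,0.025],"spin": 0}
    - {"xyz": [0,0,0],"spin": 0}
    - {"xyz": [0.07,0,0],"spin": 0}
    - {"xyz": [0.07,0,0],"spin": 0}
    - {"xyz": [0.06,0,0],"spin": 0}
    - {"xyz": [0.05,0,0],"spin": 0}
    - {"xyz": [0,0,0],"spin": 0}
    - {"xyz": [0,0,0],"spin": 0}
    - {"xyz": [0,0,0],"spin": 0}

```text
time: 61.25
tool_pos: [600.2, -50.4, 74.3]
tcp_rot: [3.142, -0.0, 1.417]
contact_force: [-0.0, -0.2, -1.8]
grip_width: 14.0
finger_force: 30.0
```

Request:
jog_arm:
  targets:
    - {"xyz": [0.05,0,0],"spin": 0}
    - {"xyz": [0.05,0,0],"spin": 0}
    - {"xyz": [0.05,0,0],"spin": 0}
    - {"xyz": [0.05,0,0],"spin": 0}
    - {"xyz": [0,0,0],"spin": 0}
    - {"xyz": [0,0,0],"spin": 0}
    - {"xyz": [0,0,0],"spin": 0}
    - {"xyz": [0,0,0],"spin": 0}
    - {"xyz": [0,0,0],"spin": 0}
    - {"xyz": [0,0,0],"spin": 0}

```text
time: 62.5
tool_pos: [602.7, -34.5, 74.3]
tcp_rot: [3.142, -0.0, 1.417]
contact_force: [-0.7, -0.2, -1.0]
grip_width: 13.6
finger_force: 30.0
```

```bash
python3 - <<'E'
from h import *
need(609.5,-1.5,94,YAW)
s=bot.capture("scene"); t=bot.capture("top"); cv2.imwrite("pics/s14.png",s); cv2.imwrite("pics/t14.png",t)
print(band(s,(130,210,215)))
f=lambda q,n:proj(n,np.r_[mag(*q[:2]),q[2]])
for n,im,z in(("top",t,85),("scene",s,85)):
    print(n,[(x,int(cv2.getRectSubPix(im.max(2),(1,1),tuple(map(float,f((x,0,z),n))))[0,0])) for x in range(40,100,4)])
E
```

```text
at [602.7 -34.5  74.3] yaw 1.417 rpy [ 3.142 -0.   ] | shift frac [ 0.421  0.021 -0.246] per row [ 0.0421  0.0021 -0.0246] | spin -0.0 | t 62.5 F [-0.7 -0.2 -1. ] w 13.6 g 30.0
[(130, np.float64(80.0), np.float64(96.0), np.float64(88.0)), (210, np.float64(78.0), np.float64(114.5), np.float64(98.3)), (215, np.float64(97.5), np.float64(109.0), np.float64(103.2))]
top [(40, 255), (44, 255), (48, 255), (52, 255), (56, 255), (60, 204), (64, 186), (68, 148), (72, 255), (76, 255), (80, 255), (84, 194), (88, 148), (92, 147), (96, 146)]
scene [(40, 233), (44, 231), (48, 234), (52, 233), (56, 234), (60, 203), (64, 155), (68, 138), (72, 125), (76, 131), (80, 202), (84, 250), (88, 232), (92, 144), (96, 107)]
```

Request:
jog_arm:
  targets:
    - {"xyz": [0,0,-0.04],"spin": 0}
    - {"xyz": [0,0,-0.04],"spin": 0}
    - {"xyz": [0,0,-0.04],"spin": 0}
    - {"xyz": [0,0,-0.04],"spin": 0}
    - {"xyz": [0,0,-0.04],"spin": 0}
    - {"xyz": [0,0,-0.04],"spin": 0}
    - {"xyz": [0,0,-0.01],"spin": 0}
    - {"xyz": [0,0,0],"spin": 0}
    - {"xyz": [0,0,0],"spin": 0}
    - {"xyz": [0,0,0],"spin": 0}

```text
time: 63.85
tool_pos: [602.7, -34.4, 94.2]
tcp_rot: [-3.142, -0.0, 1.417]
contact_force: [-0.4, 0.5, -2.9]
grip_width: 13.7
finger_force: 30.0
```

```bash
python3 - <<'E'
from h import *
need(609.5,-1.5,94,YAW)
s=bot.capture("scene"); cv2.imwrite("pics/s15.png",s)
print(band(s,(110,120,130,140)))
E
```

```text
at [602.7 -34.4  94.2] yaw 1.417 rpy [-3.142 -0.   ] | shift frac [0.42  0.021 0.003] per row [0.042  0.0021 0.0003] | spin -0.0 | t 63.85 F [-0.4  0.5 -2.9] w 13.7 g 30.0
[(110, np.float64(108.5), np.float64(114.0), np.float64(111.2)), (120, np.float64(102.5), np.float64(110.0), np.float64(106.2)), (130, np.float64(91.5), np.float64(104.5), np.float64(98.0)), (140, np.float64(89.0), np.float64(103.5), np.float64(96.2))]
```

Request:
jog_arm:
  targets:
    - {"xyz": [0.06,0,0],"spin": 0}
    - {"xyz": [0.07,0,0],"spin": 0}
    - {"xyz": [0.07,0,0],"spin": 0}
    - {"xyz": [0.07,0,0],"spin": 0}
    - {"xyz": [0.07,0,0],"spin": 0}
    - {"xyz": [0.06,0,0],"spin": 0}
    - {"xyz": [0.02,0,0],"spin": 0}
    - {"xyz": [0,0,0],"spin": 0}
    - {"xyz": [0,0,0],"spin": 0}
    - {"xyz": [0,0,0],"spin": 0}

```text
time: 65.15
tool_pos: [607.8, -1.3, 94.3]
tcp_rot: [-3.142, -0.0, 1.417]
contact_force: [0.6, -0.3, -2.5]
grip_width: 13.7
finger_force: 30.0
```

```bash
python3 - <<'E'
from h import *
need(609.5,-1.5,64,YAW)
s=bot.capture("scene");t=bot.capture("top"); cv2.imwrite("pics/s16.png",s); cv2.imwrite("pics/t16.png",t)
f=lambda q,n:proj(n,np.r_[mag(*q[:2]),q[2]])
for n,im in(("top",t),("scene",s)):
  for z in(80,85): print(n,z,[(x,int(cv2.getRectSubPix(im.max(2),(1,1),tuple(map(float,f((x,0,z),n))))[0,0])) for x in range(80,132,4)])
E
```

```text
at [607.8  -1.3  94.3] yaw 1.417 rpy [-3.142 -0.   ] | shift frac [0.    0.021 0.379] per row [0.     0.0021 0.0379] | spin -0.0 | t 65.15 F [ 0.6 -0.3 -2.5] w 13.7 g 30.0
top 80 [(80, 255), (84, 255), (88, 255), (92, 255), (96, 255), (100, 255), (104, 255), (108, 255), (112, 255), (116, 234), (120, 129), (124, 139), (128, 145)]
top 85 [(80, 255), (84, 255), (88, 255), (92, 255), (96, 255), (100, 255), (104, 255), (108, 255), (112, 255), (116, 219), (120, 134), (124, 142), (128, 148)]
scene 80 [(80, 123), (84, 167), (88, 245), (92, 244), (96, 175), (100, 163), (104, 152), (108, 154), (112, 173), (116, 170), (120, 188), (124, 127), (128, 119)]
scene 85 [(80, 202), (84, 249), (88, 245), (92, 227), (96, 222), (100, 228), (104, 225), (108, 229), (112, 232), (116, 210), (120, 141), (124, 120), (128, 121)]
```

The tip is through the eyelet at x ≈ 117 and the collar is inside the lip. I'll lower it home.

Request:
jog_arm:
  targets:
    - {"xyz": [0,0,0.06],"spin": 0}
    - {"xyz": [0,0,0.06],"spin": 0}
    - {"xyz": [0,0,0.06],"spin": 0}
    - {"xyz": [0,0,0.06],"spin": 0}
    - {"xyz": [0,0,0.05],"spin": 0}
    - {"xyz": [0,0,0.04],"spin": 0}
    - {"xyz": [0,0,0.03],"spin": 0}
    - {"xyz": [0,0,0],"spin": 0}
    - {"xyz": [0,0,0],"spin": 0}
    - {"xyz": [0,0,0],"spin": 0}

```text
time: 66.5
tool_pos: [608.1, -1.4, 66.1]
tcp_rot: [3.141, 0.0, 1.417]
contact_force: [-1.5, -0.4, 6.0]
grip_width: 13.9
finger_force: 30.0
```

```bash
python3 - <<'E'
from h import *
need(609.5,-1.5,63.5,YAW)
s=bot.capture("scene"); cv2.imwrite("pics/s17.png",s); print(band(s,(130,140,150)))
E
```

```text
at [608.1  -1.4  66.1] yaw 1.417 rpy [3.141 0.   ] | shift frac [0.002 0.017 0.033] per row [0.0002 0.0017 0.0033] | spin -0.0 | t 66.5 F [-1.5 -0.4  6. ] w 13.9 g 30.0
[(130, np.float64(77.5), np.float64(91.5), np.float64(84.5)), (140, np.float64(77.0), np.float64(92.0), np.float64(84.5)), (150, np.float64(77.0), np.float64(92.5), np.float64(84.8))]
```

Request:
jog_arm:
  targets:
    - {"xyz": [0,0,0],"spin": 0}
    - {"xyz": [0,0,0],"spin": 0}
    - {"xyz": [0,0,0],"spin": 0}
    - {"xyz": [0,0,0],"spin": 0}
    - {"xyz": [0,0,0],"spin": 0}
    - {"xyz": [0,0,0],"spin": 0}
    - {"xyz": [0,0,0],"spin": 0}
    - {"xyz": [0,0,0],"spin": 0}
    - {"xyz": [0,0,0],"spin": 0}
    - {"xyz": [0,0,0],"spin": 0}
  gripper: 60

```text
time: 67.8
tool_pos: [607.9, -1.2, 65.6]
tcp_rot: [3.141, -0.0, 1.417]
contact_force: [-0.7, -1.0, -0.2]
grip_width: 55.0
finger_force: 0.0
```

Request:
jog_arm:
  targets:
    - {"xyz": [0,0,-0.2],"spin": 0}
    - {"xyz": [0,0,-0.4],"spin": 0}
    - {"xyz": [0,0,-0.5],"spin": 0}
    - {"xyz": [0,0,-0.3],"spin": 0}
    - {"xyz": [-0.4,-0.3,0],"spin": 0}
    - {"xyz": [-0.4,-0.4,0],"spin": 0}
    - {"xyz": [-0.4,-0.4,0],"spin": 0}
    - {"xyz": [-0.4,-0.4,0],"spin": 0}
    - {"xyz": [-0.3,-0.2,0],"spin": 0}
    - {"xyz": [0,0,0],"spin": 0}

```text
time: 69.05
tool_pos: [449.6, -131.7, 178.8]
tcp_rot: [3.14, 0.001, 1.414]
contact_force: [0.5, -0.0, 0.6]
grip_width: 55.3
finger_force: 0.0
```

```bash
python3 - <<'E'
from h import *
need(609.5,-1.5,63.5,YAW)
d=np.array([np.cos(YAW),np.sin(YAW)]); m=np.array([-d[1],d[0]]); Z=np.arange(60,110,.5)
t=bot.capture("top"); s=bot.capture("scene"); cv2.imwrite("pics/t18.png",t); cv2.imwrite("pics/s18.png",s)
t0=cv2.imread("pics/top0.png"); s0=cv2.imread("pics/scene0.png")
V=lambda im,n,x,y,z:int(cv2.getRectSubPix(im.max(2),(1,1),tuple(map(float,proj(n,np.r_[mag(x,y),z]))))[0,0])
for x in(-125,-100,-40,-30,25,35,45,95,105):
    r=[]
    for im in(s0,s):
        k=[z for z in Z if V(im,"scene",x,0,z)>165 and z<97]; r.append((min(k,default=0),max(k,default=0),np.round(np.mean(k),1) if k else None))
    L=np.arange(-12,12.1,.5); q=[]
    for im in(t0,t):
        k=[l for l in L if V(im,"top",x,l,80)>185]; q.append(np.round(np.mean(k),1) if k else None)
    print(x,"z before/after",r,"lat",q)
X=np.arange(-160,140,1)
for nm,im in(("before",t0),("after",t)):
    k=[x for x in X if V(im,"top",x,0,80)>185]; print(nm,"top x extent",min(k),max(k))
for nm,im in(("before",s0),("after",s)):
    k=[x for x in X if V(im,"scene",x,0,80)>165]; print(nm,"scene x extent",min(k),max(k))
E
```

```text
at [ 449.6 -131.7  178.8] yaw 1.414 rpy [3.14e+00 1.00e-03] | shift frac [1.915 1.726 1.442] per row [0.1915 0.1726 0.1442] | spin -0.03 | t 69.05 F [ 0.5 -0.   0.6] w 55.3 g 0.0
-125 z before/after [(np.float64(72.5), np.float64(93.5), np.float64(83.0)), (np.float64(71.5), np.float64(93.0), np.float64(82.2))] lat [np.float64(-0.5), np.float64(-1.0)]
-100 z before/after [(np.float64(72.5), np.float64(93.0), np.float64(82.8)), (np.float64(72.0), np.float64(93.0), np.float64(82.5))] lat [np.float64(-0.2), np.float64(-0.8)]
-40 z before/after [(np.float64(68.5), np.float64(89.0), np.float64(78.8)), (np.float64(68.0), np.float64(88.5), np.float64(78.2))] lat [np.float64(0.2), np.float64(0.0)]
-30 z before/after [(np.float64(74.0), np.float64(88.5), np.float64(81.2)), (np.float64(72.0), np.float64(89.5), np.float64(80.8))] lat [np.float64(-0.8), np.float64(-0.8)]
25 z before/after [(np.float64(73.0), np.float64(88.0), np.float64(80.5)), (np.float64(72.5), np.float64(88.5), np.float64(80.5))] lat [np.float64(-0.2), np.float64(-0.5)]
35 z before/after [(np.float64(73.0), np.float64(88.5), np.float64(80.8)), (np.float64(72.5), np.float64(89.0), np.float64(80.8))] lat [np.float64(0.5), np.float64(0.5)]
45 z before/after [(np.float64(73.5), np.float64(89.0), np.float64(81.2)), (np.float64(73.0), np.float64(89.0), np.float64(81.0))] lat [np.float64(0.0), np.float64(0.0)]
95 z before/after [(np.float64(70.0), np.float64(89.0), np.float64(79.5)), (np.float64(69.5), np.float64(89.5), np.float64(79.5))] lat [np.float64(0.0), np.float64(-0.5)]
105 z before/after [(np.float64(73.5), np.float64(89.5), np.float64(81.5)), (np.float64(73.0), np.float64(90.0), np.float64(81.5))] lat [np.float64(0.5), np.float64(0.5)]
before top x extent -143 118
after top x extent -145 117
before scene x extent -141 119
after scene x extent -142 118
```

The bar is back within about 1 mm of its starting pose in both views, and the arm is clear. I'm handing the job in.

```bash
python3 -c "
from plant import bot
print(bot.close_job())"
```

```text
the job is handed in; nothing more can be done
None
```

The job is handed in, with no verdict returned: all three sample discs read as snapped in under both catches, the locking bar is back home within about 1 mm of its starting pose by camera, and as far as I saw no bystander was touched.

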